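# Empty the sorting tray into the hamper and rack it

## Task

Pick up the blue sorting tray and tip it over the open hamper carton so that all three packs slide gently off its open side into the carton, without handling the packs. Then set the empty tray down flat on the table and let go, take it again another way, and stand it on its closed long edge, open side up, centred and fully down in the slot of the leaning steel rack with its underside against the board. Leave the other groceries standing where they are.

Things in the scene. Friction and masses are not known exactly. Their poses are not given: they have to be found in the camera images.
- tray: Blue plastic tray, loose, 120 mm wide (x), 176 mm long (y), 180 g. Floor 4 mm; walls 28 mm high, 4 mm thick at -x and both y ends; the +x long side is open. At the middle of each y end a yellow upright ear (handle) 40 mm wide (x), 12 mm thick (y), top 84 mm above the underside: pinch it across the 12 mm near its top, above the packs. Origin: centre of the underside; z up when flat.
- tray_lip (a point): Middle of the tray's open +x edge, on the floor's upper face (tray x = +60, z = +4 mm).
- ear_left (a point): Grip point on the tray's +y ear, tray coordinates (0, 82, 66) mm, 18 mm under the ear's top.
- ear_right (a point): Grip point on the tray's -y ear, tray coordinates (0, -82, 66) mm, 18 mm under the ear's top.
- pack_red: Red snack pack with a paper label lying on the tray, 70 x 38 x 26 mm, about 55 g. Origin: centre of its underside as it starts.
- pack_yellow: Yellow snack pack with a red label lying on the tray, 64 x 36 x 28 mm, about 55 g. Origin: centre of its underside as it starts.
- pack_green: Green snack pack with a paper label lying on the tray, 66 x 36 x 24 mm, about 55 g. Origin: centre of its underside as it starts.
- carton: Hamper carton of brown cardboard, open at the top, fixed, outside 230 (x) by 170 (y) by 85 mm high, walls and bottom 6 mm; short flaps slant down outside its two long sides, standing out 15 mm (no obstacle). To the robot's left or right. Origin: centre of its underside.
- rack: Steel tray rack on legs, fixed, 190 mm long (y), front facing its own -x, on the other side from the carton. A board leans back to +x by 0.55 rad from vertical, reaching 121 mm up from the slot floor. At its foot, square to it, a slot for the tray's closed long edge: floor, 25 mm high front lip, 42 mm clear between board and lip, ends open. Origin: centre of its underside.
- slot (a point): Middle of the slot's floor where it meets the board: rack coordinates (20, 0, 80) mm.
- seat (a point): Where the tray's origin is when fully seated: rack coordinates (51.4, 0, 131.2) mm, 60 mm up the board from point slot. The tray's x axis then points up along the board (0.55 rad from vertical, leaning to rack +x), its z axis (upper face) looks out to the rack's front and 0.55 rad upward, its y axis points along rack y.
- juice: Bystander: tall dark juice bottle, 80 mm across, 200 mm high, 0.9 kg, beside one end of the tray. Origin: centre of its underside.
- tin: Bystander: low yellow tin, 72 mm across, 34 mm high, beside the other end of the tray. Origin: centre of its underside.
- can_red: Bystander: red can, 68 mm across, 105 mm high. Origin: centre of its underside.
- can_green: Bystander: green can, 68 mm across, 105 mm high. Origin: centre of its underside.
- milk: Bystander: white and blue milk carton, 70 x 70 mm, 177 mm high with its cap. Origin: centre of its underside.
- jar: Bystander: amber glass jar with a red cap, 76 mm across, 115 mm high. Origin: centre of its underside.
Mind the look-alikes: they are no part of the job. What is shaped like the pack_yellow but black is not meant.

How it is judged:
By the outcome, as a careful person would: the job done as asked, in the order asked, and still so for the second after the job is handed in, with the robot touching nothing.
It also fails if it takes over 72 s, if anything falls off the work surface, if the arm or the gripper's body presses on something with over 40 N, if the wrist force passes 120 N, or if a joint passes its speed limit or range.

## Robot

A 7-joint arm with a two-finger parallel gripper is mounted at the origin on the work surface. World frame = base frame: x ahead of the robot, y to its left, z up, the work surface at z = 0. Lengths are in m, angles in rad, forces in N, time in s.
With the tool pointing down it reaches from about 0.4 to 0.85 m from the base axis. Payload 4.5 kg.
Tool frame: the origin (TCP) lies midway between the tips of the shut fingers; the grasp point (between the pads) lies behind it (r.grip_point_offset is the z of the grasp point in the tool frame, in m); z points along the fingers, y is the line along which they close (so a half turn about z gives the same grasp; the last joint's range is limited). The gripper opens to 88 mm and grips with 3 to 60 N. Pads are 18 mm wide; open, the fingers measure 123 mm over their backs; the gripper's body (75 mm by 187 mm) begins 45 mm behind the grasp point.
Start: joints at [-1.109, 0.689, -0.195, 1.565, 0.157, 0.902, -0.215], TCP at [0.259, 0.569, 0.239] pointing down, gripper open.
Joint ranges: [-3.01, 3.01], [-0.46, 2.08], [-1.47, 1.51], [0.13, 2.56], [-1, 4.14], [0.04, 2.09], [-2.66, 2.66]. Speed limits (rad/s): [2.57, 2.57, 3.14, 3.14, 3.14, 3.14, 3.14].

## Interface

Orientations are given as a unit quaternion [x, y, z, w].
In Python, from plant import r, optics, workorder gives the robot as it stands.
- The arm moves only by the shell command python3 -m creep 'ROWS' [FORCE]. ROWS is JSON, a list of rows, each an object of numbers: "grip": the gripper command: -1 is shut, 1 is fully open, values between are in proportion; "tx", "ty", "tz": the shift along the tool's x, y, z in cm; "spin": the turn about the tool's z in degrees. In form: [{"grip": .., "tx": .., "ty": .., "tz": .., "spin": ..}, ...]. A call has 1 to 8 rows; each row shifts and turns the commanded pose from where the row before left it, along the tool's axes as they then stand; what a row does not reach is not made up. A row lasts 1/12 s, in which the tool goes at most 41.7 mm and 7.16 degrees, less where a joint would pass 70% of its speed; a pose out of reach is approached as far as the arm can. A call with a gripper value outside its range is refused whole. The fingers move at their own pace and stop on an object; FORCE is the grip in N (left out, the last holds). Time passes only in rows, so rows that do not move let the fingers close. It gives the time, the measured TCP pose, the force, the opening and the grip force at its end, in the units of the state.
- r.get_state(): the state, without advancing time (a new reading comes with each control period).
- optics.snapshot(name): name is "scene" or "top" or "wrist"; returns (picture, depth): 384x512x3 uint8, red, green, blue; 384x512 float32, m along the optical axis (not along the pixel's ray), 0 where there is no reading.
- optics.get_calibration(name): a dict with "fx", "fy", "cx", "cy" (pixels), "extrinsics" (4x4, takes a point from world to camera coordinates). Camera axes: x right, y down, z forward; pixel columns grow to the right and rows downward; lengths in m; the calibration is good to about 2 mm. A picture is of the moment at which its call begins: read the wrist's pose just before it. get_calibration takes no time and is no camera call; for the wrist camera it gives the pose at the moment of the call.
- workorder.finish_job(): hands the job in; it is judged then, once.
The state is a dict: "clock": time; "q": joint angles; "qd": joint speeds; "joint_torque": joint torques, N m; "tool_pos": TCP position; "eef_rot": TCP orientation; "contact_force": force on the tool from outside, world axes, zero at the start; "moment": the same for the moment, N m; "opening": opening from 0.0 (shut) to 1.0 (fully open); "finger_force": force on a finger pad.
Only numpy, scipy, OpenCV 4.12 (cv2) and the standard library are available. Lean on these libraries where they do the work, as an engineer would, in place of code of your own. Each camera call takes 0.05 s, during which the arm holds its last target. There are 200 camera calls.

## Working session

There is one attempt and no reset: what is moved stays moved. The work goes in short steps, Python scripts to look and compute and a shell command to move; the robot and the scene stay as the last step left them, time stands still between calls to the robot, and variables do not carry over. Pictures are saved under pics/ and viewed, at most 10 in all, crops included, and the job is handed in when it is done.

```bash
ls; mkdir -p pics; python3 - <<'E'
from plant import r,optics,workorder
import cv2,numpy as np
s=r.get_state();print(s['clock'],s['tool_pos'],s['eef_rot'],s['opening'],r.grip_point_offset)
for n in('scene','top'):
    p,d=optics.snapshot(n);np.savez(f'{n}0.npz',p=p,d=d)
    c=optics.get_calibration(n);print(n,c['fx'],c['cx'],c['cy'],np.round(c['extrinsics'],3).tolist())
    cv2.imwrite(f'pics/{n}0.png',cv2.resize(p[:,:,::-1],None,fx=1.5,fy=1.5))
E
```

```text
pics
0.0 [0.25909706 0.5680677  0.23789577] [ 2.12216533e-01  9.77222230e-01 -9.17240014e-04 -1.19409834e-04] 1.0030033326189156 -0.0187
scene 445.7065259623144 255.40028850369964 192.2337349888431 [[0.66, 0.751, -0.002, -0.325], [0.558, -0.492, -0.668, -0.191], [-0.503, 0.44, -0.744, 1.702], [0.0, 0.0, 0.0, 1.0]]
top 437.8122920762984 262.9413224038588 190.07978921898197 [[-0.012, -1.0, 0.021, -0.003], [-0.998, 0.011, -0.07, 0.505], [0.069, -0.022, -0.997, 1.395], [0.0, 0.0, 0.0, 1.0]]
```

View pics/top0.png

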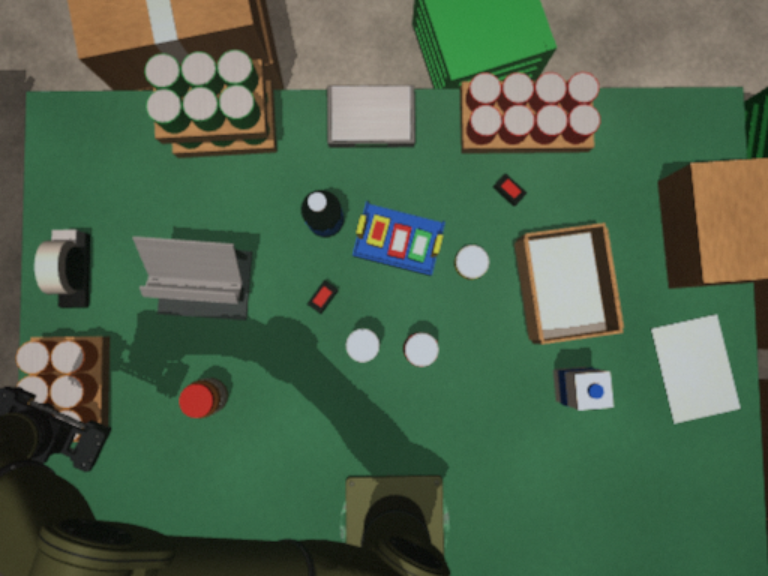

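View pics/scene0.png

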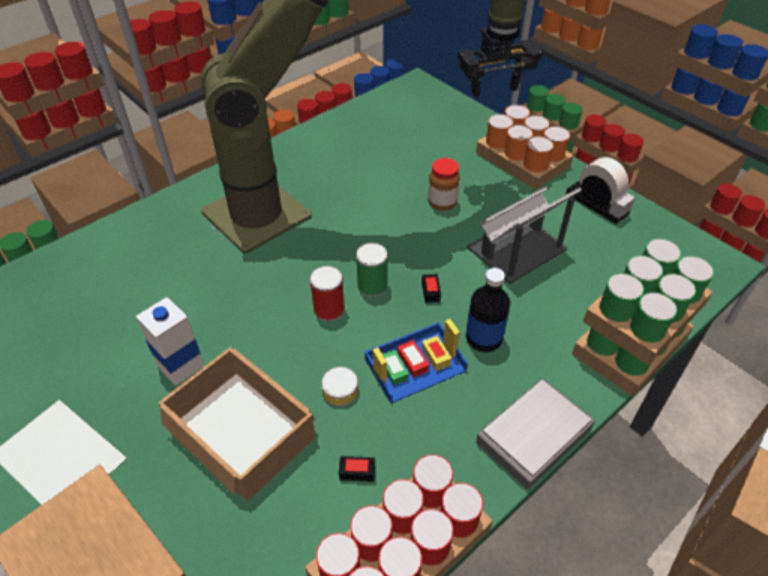

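```bash
cat > h.py <<'E'
import numpy as np,cv2
from plant import r,optics
def cloud(n,p=None,d=None):
    if p is None:p,d=optics.snapshot(n)
    c=optics.get_calibration(n);v,u=np.indices(d.shape)
    P=np.stack([(u-c['cx'])/c['fx']*d,(v-c['cy'])/c['fy']*d,d],-1)
    E=np.linalg.inv(c['extrinsics']);W=P@E[:3,:3].T+E[:3,3];W[d<=0]=np.nan
    return p,d,W
def hsv(p):return cv2.cvtColor(p,cv2.COLOR_RGB2HSV)
def rect(X):
    (c,s,a)=cv2.minAreaRect(X.astype(np.float32));return np.round(c,4),np.round(s,4),round(a,1)
E
python3 - <<'E'
from h import *
np.set_printoptions(suppress=True,precision=4)
z=np.load('top0.npz');p,d,W=cloud('top',z['p'],z['d']);H=hsv(p)
Z=W[...,2];v,u=np.indices(d.shape)
box=lambda u0,u1,v0,v1:(u>u0/1.5)&(u<u1/1.5)&(v>v0/1.5)&(v<v1/1.5)
print('table',np.nanmedian(Z[box(400,480,380,460)]))
B=box(345,455,195,280)
ye=(abs(H[...,0].astype(int)-27)<6)&(H[...,1]>140)
e=[]
for nm,b in(('L',box(350,368,205,245)),('R',box(430,448,225,265))):
    m=b&ye&(Z>.06);print(nm,m.sum(),np.nanmean(W[m],0),Z[m].max());e.append(np.nanmean(W[m],0))
bl=B&(abs(H[...,0].astype(int)-110)<12)&(H[...,1]>130)
print('tray rect',rect(W[bl][:,:2]))
c=(e[0]+e[1])/2;y=e[0]-e[1];L=np.hypot(*y[:2]);y=y[:2]/L;x=np.array([y[1],-y[0]]);print('ears',c,L,'ydir deg',np.degrees(np.arctan2(y[1],y[0])))
l=np.c_[(W[bl][:,:2]-c[:2])@x,(W[bl][:,:2]-c[:2])@y,Z[bl]]
for a,b in((-70,-54),(-54,-35),(-20,20),(35,54),(54,70)):
    k=(l[:,0]>a/1e3)&(l[:,0]<b/1e3)&(abs(l[:,1])<.06);print('x',a,b,k.sum(),np.nanmedian(l[k,2]) if k.any() else'')
k=(Z>.07)&(Z<.1)&box(505,635,215,350);print('carton rim',k.sum(),rect(W[k][:,:2]),np.nanmedian(Z[k]))
R=box(125,260,225,325)
for a,b in((.03,.06),(.06,.09),(.09,.115),(.115,.14),(.14,.16),(.16,.175),(.175,.2)):
    k=R&(Z>a)&(Z<b);print('rack',a,k.sum(),rect(W[k][:,:2]) if k.sum()>5 else'')
k=R&(Z<.06)&(H[...,1]<90)&(H[...,2]<130)&(Z>-.01);print('rack dark',k.sum(),rect(W[k][:,:2]))
for nm,b in(('juice',(295,345,185,238)),('tin',(452,492,242,282)),('canG',(340,382,325,365)),('canR',(402,442,330,370)),('milk',(550,620,365,415)),('jar',(175,230,375,420))):
    k=box(*b)&(Z>.02);m=k&(Z>np.nanpercentile(Z[k],60)-.01);print(nm,np.nanmean(W[m],0),np.nanmax(Z[m]))
E
```

```text
table 0.00018498941487665732
L 47 [0.6265 0.0602 0.0807] 0.08892130880781579
R 49 [ 0.5838 -0.0963  0.0837] 0.0898765172521474
tray rect (array([ 0.6068, -0.0172]), array([0.1787, 0.1259]), 73.4)
ears [ 0.6052 -0.0181  0.0822] 0.16218855770687235 ydir deg 74.73890670620439
x -70 -54 48 0.02726243197645606
x -54 -35 195 0.004017110367538601
x -20 20 56 0.0037086671772178503
x 35 54 169 0.0031342852072260285
x 54 70 94 0.0019777924869559538
carton rim 928 (array([ 0.5005, -0.3721]), array([0.2307, 0.1822]), 7.2) 0.08367084247223477
rack 0.03 18 (array([0.5247, 0.3187]), array([0.0089, 0.0975]), 85.0)
rack 0.06 488 (array([0.5385, 0.4004]), array([0.1916, 0.0874]), 84.4)
rack 0.09 678 (array([0.5248, 0.401 ]), array([0.1911, 0.1071]), 86.7)
rack 0.115 635 (array([0.5276, 0.4011]), array([0.1915, 0.0992]), 87.4)
rack 0.14 322 (array([0.5593, 0.3986]), array([0.1913, 0.0189]), 84.7)
rack 0.16 238 (array([0.5712, 0.3972]), array([0.1897, 0.0164]), 86.0)
rack 0.175 224 (array([0.5779, 0.3985]), array([0.1892, 0.0126]), 84.9)
rack dark 989 (array([0.5285, 0.4355]), array([0.2621, 0.1688]), 85.5)
juice [0.6462 0.1385 0.1621] 0.20439387030919276
tin [ 0.552  -0.1729  0.034 ] 0.0459883646298731
canG [0.3787 0.0599 0.1054] 0.11362730990950598
canR [ 0.3688 -0.0577  0.1053] 0.11503788883348087
milk [ 0.2882 -0.3822  0.1665] 0.18422495331658095
jar [0.275  0.3877 0.1145] 0.12170316461209585
```

```bash
python3 - <<'E'
import cv2,numpy as np
a=np.load('top0.npz')['p'];b=np.load('scene0.npz')['p']
i=cv2.resize(a[125:195,225:305,::-1],(400,350),interpolation=cv2.INTER_CUBIC);j=cv2.resize(b[205:275,235:315,::-1],(400,350),interpolation=cv2.INTER_CUBIC)
cv2.imwrite('pics/crop.png',np.hstack([i,j]))
E
```

```text
(no output)
```

View pics/crop.png

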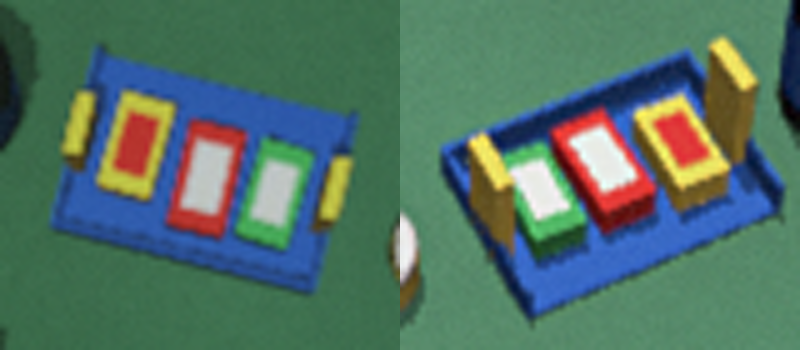

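```bash
cat > to.py <<'E'
# usage: to.py x y z yawdeg(of tool y) : remaining travel in tool axes (cm, deg), shift first then spin, and after-spin variant
import sys;from h import *
from scipy.spatial.transform import Rotation as R
s=r.get_state();M=R.from_quat(s['eef_rot']).as_matrix();p=np.array(s['tool_pos'])
yaw=np.degrees(np.arctan2(M[1,1],M[0,1]))
print('t',round(s['clock'],2),'tcp',p.round(4),'yaw',yaw.round(2),'zdir',M[:,2].round(3),'q',np.round(s['q'],2),'F',np.round(s['contact_force'],1),'op',round(s['opening'],3),'ff',np.round(s['finger_force'],1))
if len(sys.argv)>3:
    d=(np.array(list(map(float,sys.argv[1:4])))-p)*100
    print('shift',(M.T@d).round(2))
    if len(sys.argv)>4:
        a=np.radians(float(sys.argv[4]));N=np.array([[np.sin(a),np.cos(a),0],[-np.cos(a),np.sin(a),0],[0,0,-1]]).T
        N=np.array([[np.sin(a),-np.cos(a),0],[np.cos(a),np.sin(a),0],[0,0,-1]])
        print('spin',((yaw-float(sys.argv[4])+180)%360-180).round(1),'shift after spin',(N@d).round(2))
        print('tool x after',N[0].round(3)) if 0 else None
E
python3 - <<'E'
print('ok')
E
python3 -m creep '[{"grip":0.2,"tx":-2.85,"ty":-2.35},{"grip":0.2,"tx":-2.85,"ty":-2.35},{"grip":0.2,"tx":-2.85,"ty":-2.35},{"grip":0.2,"tx":-2.85,"ty":-2.35},{"grip":0.2,"tx":-2.85,"ty":-2.35},{"grip":0.2,"tx":-2.85,"ty":-2.35},{"grip":0.2,"tx":-2.85,"ty":-2.35},{"grip":0.2,"tx":-2.85,"ty":-2.35}]' 60
python3 to.py 0.584 -0.0965 0.238 -105.3
```

```text
ok
t 0.1 tcp [0.2591 0.5681 0.238 ] yaw 65.49 zdir [-0.001 -0.002 -1.   ] q [-1.11  0.69 -0.19  1.57  0.16  0.9  -0.22] F [-0.5 -0.5  0.4] op 0.998 ff 0.0
shift [-57.13 -47.     0.09]
spin 170.8 shift after spin [-48.88  55.53   0.  ]$[0]: bad value
```

```bash

python3 -m creep '[{"grip":0.2,"tx":-2.85,"ty":-2.35,"tz":0,"spin":0},{"grip":0.2,"tx":-2.85,"ty":-2.35,"tz":0,"spin":0},{"grip":0.2,"tx":-2.85,"ty":-2.35,"tz":0,"spin":0},{"grip":0.2,"tx":-2.85,"ty":-2.35,"tz":0,"spin":0},{"grip":0.2,"tx":-2.85,"ty":-2.35,"tz":0,"spin":0},{"grip":0.2,"tx":-2.85,"ty":-2.35,"tz":0,"spin":0},{"grip":0.2,"tx":-2.85,"ty":-2.35,"tz":0,"spin":0},{"grip":0.2,"tx":-2.85,"ty":-2.35,"tz":0,"spin":0}]' 60
python3 to.py 0.584 -0.0965 0.238 -105.3
```

```text
clock: 0.77
tool_pos: [0.3891, 0.3012, 0.2386]
eef_rot: [0.212, 0.977, -0.0, -0.0]
contact_force: [1.3, -0.2, -0.1]
opening: 0.598
finger_force: 0.0
t 0.77 tcp [0.3891 0.3012 0.2386] yaw 65.5 zdir [-0. -0. -1.] q [-0.6   0.52 -0.23  1.96  0.18  0.68  0.2 ] F [ 1.3 -0.2 -0.1] op 0.598 ff 0.0
shift [-34.23 -28.11   0.07]
spin 170.8 shift after spin [-29.3   33.22   0.06]
```

```bash

python3 -m creep '[{"grip":0.2,"tx":-2.85,"ty":-2.34,"tz":0,"spin":0},{"grip":0.2,"tx":-2.85,"ty":-2.34,"tz":0,"spin":0},{"grip":0.2,"tx":-2.85,"ty":-2.34,"tz":0,"spin":0},{"grip":0.2,"tx":-2.85,"ty":-2.34,"tz":0,"spin":0},{"grip":0.2,"tx":-2.85,"ty":-2.34,"tz":0,"spin":0},{"grip":0.2,"tx":-2.85,"ty":-2.34,"tz":0,"spin":0},{"grip":0.2,"tx":-2.85,"ty":-2.34,"tz":0,"spin":0},{"grip":0.2,"tx":-2.85,"ty":-2.34,"tz":0,"spin":0}]' >/dev/null
python3 -m creep '[{"grip":0.2,"tx":-2.85,"ty":-2.34,"tz":0,"spin":0},{"grip":0.2,"tx":-2.85,"ty":-2.34,"tz":0,"spin":0},{"grip":0.2,"tx":-2.85,"ty":-2.34,"tz":0,"spin":7},{"grip":0.2,"tx":-2.85,"ty":-2.34,"tz":0,"spin":0},{"grip":0.2,"tx":0,"ty":0,"tz":0,"spin":7.1},{"grip":0.2,"tx":0,"ty":0,"tz":0,"spin":7.1},{"grip":0.2,"tx":0,"ty":0,"tz":0,"spin":7.1},{"grip":0.2,"tx":0,"ty":0,"tz":0,"spin":7.1}]' >/dev/null
python3 -m creep '[{"grip":0.2,"tx":0,"ty":0,"tz":0,"spin":7.1},{"grip":0.2,"tx":0,"ty":0,"tz":0,"spin":7.1},{"grip":0.2,"tx":0,"ty":0,"tz":0,"spin":7.1},{"grip":0.2,"tx":0,"ty":0,"tz":0,"spin":7.1},{"grip":0.2,"tx":0,"ty":0,"tz":0,"spin":7.1},{"grip":0.2,"tx":0,"ty":0,"tz":0,"spin":7.1},{"grip":0.2,"tx":0,"ty":0,"tz":0,"spin":7.1},{"grip":0.2,"tx":0,"ty":0,"tz":0,"spin":7.1}]' >/dev/null
python3 to.py 0.584 -0.0965 0.238 -105.3
```

```text
t 2.77 tcp [ 0.579  -0.0959  0.2383] yaw -27.05 zdir [-0.001  0.    -1.   ] q [-0.03  0.64  0.2   1.7  -0.17  0.82 -0.23] F [ 0.3  0.3 -0. ] op 0.601 ff 0.0
shift [0.17 0.48 0.03]
spin 78.3 shift after spin [-0.5  -0.07  0.03]
```

```bash

python3 -m creep '[{"grip":0.2,"tx":0,"ty":0,"tz":0,"spin":7.1},{"grip":0.2,"tx":0,"ty":0,"tz":0,"spin":7.1},{"grip":0.2,"tx":0,"ty":0,"tz":0,"spin":7.1},{"grip":0.2,"tx":0,"ty":0,"tz":0,"spin":7.1},{"grip":0.2,"tx":0,"ty":0,"tz":0,"spin":7.1},{"grip":0.2,"tx":0,"ty":0,"tz":0,"spin":7.1},{"grip":0.2,"tx":0,"ty":0,"tz":0,"spin":7.1},{"grip":0.2,"tx":0,"ty":0,"tz":0,"spin":7.1}]' >/dev/null
python3 -m creep '[{"grip":0.2,"tx":0,"ty":0,"tz":0,"spin":7.1},{"grip":0.2,"tx":0,"ty":0,"tz":0,"spin":7.1},{"grip":0.2,"tx":0,"ty":0,"tz":0,"spin":7.1},{"grip":0.2,"tx":-0.5,"ty":0,"tz":2,"spin":0},{"grip":0.2,"tx":0,"ty":0,"tz":2,"spin":0},{"grip":0.2,"tx":0,"ty":0,"tz":0,"spin":0}]' >/dev/null
python3 to.py 0.584 -0.0965 0.047 -105.3
python3 - <<'E'
from h import *
p,d,W=cloud('wrist');cv2.imwrite('pics/w1.png',p[:,:,::-1]);H=hsv(p)
s=r.get_state()
m=(abs(H[...,0].astype(int)-27)<7)&(H[...,1]>130)&(W[...,2]>.07)&(W[...,2]<.1)
print(m.sum(),rect(W[m][:,:2]) if m.sum()>5 else '',np.nanmedian(W[m][:,2]))
E
```

```text
t 3.93 tcp [ 0.5719 -0.0932  0.1953] yaw -104.77 zdir [-0.007  0.002 -1.   ] q [-0.23  0.76  0.56  1.77 -0.54  0.79 -1.22] F [-0.6  1.2 -0.8] op 0.598 ff 0.0
shift [1.360e+00 1.000e-02 1.482e+01]
spin 0.5 shift after spin [-1.25 -0.   14.83]
1522 (array([ 0.6102, -0.0182]), array([0.1753, 0.0395]), 75.2) 0.08551284894203134
```

View pics/w1.png

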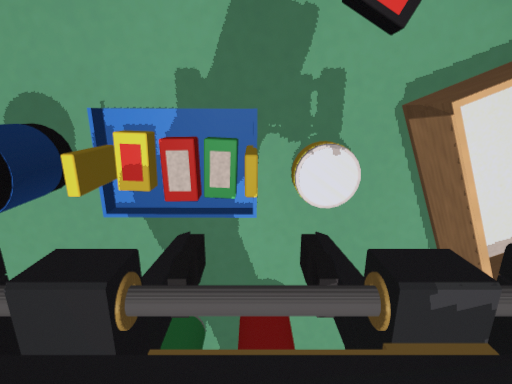

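```bash
sed -i '/N=np.array(\[\[np.sin(a),np.cos/d; s/N=np.array(\[\[np.sin(a),-np.cos(a),0\]/N=np.array([[-np.sin(a),np.cos(a),0]/' to.py
python3 -m creep '[{"grip":0.2,"tx":1.65,"ty":0,"tz":2,"spin":0.2},{"grip":0.2,"tx":0,"ty":0,"tz":2.5,"spin":0},{"grip":0.2,"tx":0,"ty":0,"tz":2.5,"spin":0},{"grip":0.2,"tx":0,"ty":0,"tz":2.5,"spin":0},{"grip":0.2,"tx":0,"ty":0,"tz":2,"spin":0},{"grip":0.2,"tx":0,"ty":0,"tz":1.5,"spin":0},{"grip":0.2,"tx":0,"ty":0,"tz":1,"spin":0},{"grip":0.2,"tx":0,"ty":0,"tz":0.7,"spin":0}]' 
python3 to.py 0.588 -0.097 0.047 -105
```

```text
clock: 4.65
tool_pos: [0.5909, -0.0991, 0.0514]
eef_rot: [0.991, -0.131, 0.0, -0.0]
contact_force: [-0.5, -0.1, 0.4]
opening: 0.599
finger_force: 0.0
t 4.65 tcp [ 0.5909 -0.0991  0.0514] yaw -105.01 zdir [ 0.  0. -1.] q [-0.13  0.97  0.4   1.79 -0.68  0.53 -1.11] F [-0.5 -0.1  0.4] op 0.599 ff 0.0
shift [-0.33 -0.13  0.44]Traceback (most recent call last):
  File "to.py", line 11, in <module>
    N=np.array([[-np.sin(a),np.cos(a),0],[np.cos(a),np.sin(a),0],[0,0,-1]])
                         ^
NameError: name 'a' is not defined
```

```bash
sed -i 's/^        N=/        a=np.radians(float(sys.argv[4]));N=/' to.py
python3 -m creep '[{"grip":0.2,"tx":-0.2,"ty":0,"tz":0.45,"spin":0},{"grip":0.2,"tx":0,"ty":0,"tz":0,"spin":0},{"grip":-1,"tx":0,"ty":0,"tz":0,"spin":0},{"grip":-1,"tx":0,"ty":0,"tz":0,"spin":0},{"grip":-1,"tx":0,"ty":0,"tz":0,"spin":0},{"grip":-1,"tx":0,"ty":0,"tz":0,"spin":0},{"grip":-1,"tx":0,"ty":0,"tz":0,"spin":0},{"grip":-1,"tx":0,"ty":0,"tz":0,"spin":0}]' 60
python3 -m creep '[{"grip":-1,"tx":0,"ty":0,"tz":-0.5,"spin":0},{"grip":-1,"tx":0,"ty":0,"tz":-1,"spin":0},{"grip":-1,"tx":0,"ty":0,"tz":-1.5,"spin":0},{"grip":-1,"tx":0,"ty":0,"tz":-1.5,"spin":0},{"grip":-1,"tx":0,"ty":0,"tz":-1.5,"spin":0},{"grip":-1,"tx":0,"ty":0,"tz":-1,"spin":0},{"grip":-1,"tx":0,"ty":0,"tz":0,"spin":0},{"grip":-1,"tx":0,"ty":0,"tz":0,"spin":0}]' 60
python3 to.py .59 -.1 .2
python3 - <<'E'
from h import *
p,d,W=cloud('wrist');cv2.imwrite('pics/w2.png',p[:,:,::-1]);H=hsv(p)
p2,_=optics.snapshot('scene');i=p2[180:310,200:340,::-1]
cv2.imwrite('pics/w2.png',np.hstack([cv2.resize(i,(413,384)),p[:,:384,::-1]]))
E
```

```text
clock: 5.32
tool_pos: [0.5886, -0.0983, 0.0474]
eef_rot: [0.991, -0.131, 0.0, -0.0]
contact_force: [0.5, 1.3, 1.8]
opening: 0.167
finger_force: 0.7
clock: 5.98
tool_pos: [0.5886, -0.0985, 0.1176]
eef_rot: [0.991, -0.131, 0.0, 0.0]
contact_force: [0.5, 0.4, -2.6]
opening: 0.129
finger_force: 60.1
t 5.98 tcp [ 0.5886 -0.0985  0.1176] yaw -105.0 zdir [ 0.001 -0.    -1.   ] q [-0.17  0.87  0.48  1.77 -0.63  0.65 -1.16] F [ 0.5  0.4 -2.6] op 0.129 ff 60.1
shift [ 0.18  0.11 -8.24]
```

View pics/w2.png

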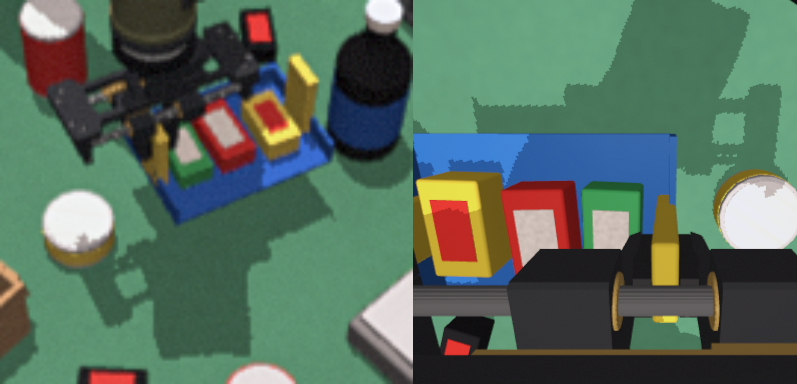

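```bash

python3 -m creep '[{"grip":-1,"tx":0,"ty":0,"tz":-1,"spin":0},{"grip":-1,"tx":0,"ty":0.4,"tz":-2,"spin":0},{"grip":-1,"tx":0,"ty":0.9,"tz":-2.5,"spin":0},{"grip":-1,"tx":0.2,"ty":1.5,"tz":-2.5,"spin":0},{"grip":-1,"tx":0.4,"ty":2.1,"tz":-2.2,"spin":0},{"grip":-1,"tx":0.6,"ty":2.5,"tz":-1.5,"spin":0},{"grip":-1,"tx":0.8,"ty":2.7,"tz":-1,"spin":0},{"grip":-1,"tx":0.9,"ty":2.9,"tz":-0.5,"spin":0}]' >/dev/null
python3 -m creep '[{"grip":-1,"tx":0.9,"ty":2.9,"tz":0,"spin":0},{"grip":-1,"tx":0.9,"ty":2.9,"tz":0,"spin":0},{"grip":-1,"tx":0.8,"ty":2.6,"tz":0,"spin":0},{"grip":-1,"tx":0.6,"ty":2.1,"tz":0,"spin":-1},{"grip":-1,"tx":0.5,"ty":1.6,"tz":0,"spin":-2},{"grip":-1,"tx":0.3,"ty":1.1,"tz":0,"spin":-3},{"grip":-1,"tx":0,"ty":0,"tz":0,"spin":-4.5},{"grip":-1,"tx":0,"ty":0,"tz":0,"spin":-6}]' >/dev/null
python3 -m creep '[{"grip":-1,"tx":0,"ty":0,"tz":0,"spin":-7},{"grip":-1,"tx":0,"ty":0,"tz":0,"spin":-7},{"grip":-1,"tx":0,"ty":0,"tz":0,"spin":-7},{"grip":-1,"tx":0,"ty":0,"tz":0,"spin":-7},{"grip":-1,"tx":0,"ty":0,"tz":0,"spin":-7},{"grip":-1,"tx":0,"ty":0,"tz":0,"spin":-7},{"grip":-1,"tx":0,"ty":0,"tz":0,"spin":-7},{"grip":-1,"tx":0,"ty":0,"tz":0,"spin":-7}]'
python3 to.py .5842 -.3806 .165 7.2
```

```text
clock: 8.08
tool_pos: [0.5876, -0.3694, 0.2489]
eef_rot: [0.875, 0.483, -0.0, -0.0]
contact_force: [0.4, -1.1, -3.9]
opening: 0.126
finger_force: 60.1
t 8.08 tcp [ 0.5876 -0.3694  0.2489] yaw -32.21 zdir [-0.001  0.    -1.   ] q [ 0.39  0.79  0.22  1.33 -0.18  1.04  0.07] F [ 0.4 -1.1 -3.9] op 0.126 ff 60.1
shift [-1.13  0.32  8.39]
spin -39.4 shift after spin [-1.07 -0.48  8.39]
```

```bash

python3 -m creep '[{"grip":-1,"tx":0,"ty":0,"tz":0,"spin":-7},{"grip":-1,"tx":0,"ty":0,"tz":0,"spin":-7},{"grip":-1,"tx":0,"ty":0,"tz":0,"spin":-7},{"grip":-1,"tx":0,"ty":0,"tz":0,"spin":-7},{"grip":-1,"tx":0,"ty":0,"tz":0,"spin":-6},{"grip":-1,"tx":-0.5,"ty":-0.2,"tz":0.6,"spin":-4},{"grip":-1,"tx":-0.4,"ty":-0.2,"tz":1.2,"spin":-1.4},{"grip":-1,"tx":-0.2,"ty":-0.1,"tz":1.6,"spin":0}]' >/dev/null
python3 -m creep '[{"grip":-1,"tx":0,"ty":0,"tz":1.8,"spin":0},{"grip":-1,"tx":0,"ty":0,"tz":1.6,"spin":0},{"grip":-1,"tx":0,"ty":0,"tz":1.0,"spin":0},{"grip":-1,"tx":0,"ty":0,"tz":0.5,"spin":0},{"grip":-1,"tx":0,"ty":0,"tz":0,"spin":0}]'
python3 to.py .5842 -.3806 .165 7.2
python3 - <<'E'
from h import *
p,d,W=cloud('top');np.savez('top1.npz',p=p,d=d);p2,_,W2=cloud('scene');H=hsv(p)
i=p2[200:350,80:230,::-1];j=p[100:250,310:460,::-1]
cv2.imwrite('pics/c1.png',np.hstack([cv2.resize(i,(400,400)),cv2.resize(j,(400,400))]))
bl=(abs(H[...,0].astype(int)-110)<12)&(H[...,1]>130)&(W[...,1]<-.2)&(W[...,1]>-.5)&(W[...,0]>.4)
print(bl.sum(),rect(W[bl][:,:2]));X=W[bl]
A=np.c_[X[:,:2]-[.5,-.36],np.ones(len(X))];k=X[:,2]<np.percentile(X[:,2],70);print(np.linalg.lstsq(A[k],X[k,2],rcond=None)[0])
E
```

```text
clock: 9.17
tool_pos: [0.5832, -0.3803, 0.1649]
eef_rot: [0.663, 0.748, -0.0, -0.001]
contact_force: [0.5, -0.6, -3.0]
opening: 0.129
finger_force: 60.1
t 9.17 tcp [ 0.5832 -0.3803  0.1649] yaw 6.88 zdir [-0.002  0.001 -1.   ] q [ 0.5   0.87  0.02  1.39 -0.02  0.88  0.65] F [ 0.5 -0.6 -3. ] op 0.129 ff 60.1
shift [-0.04  0.1  -0.01]
spin -0.3 shift after spin [-0.04  0.1  -0.01]
729 (array([ 0.4745, -0.3318]), array([0.1395, 0.2511]), 52.6)
[0.00212323 0.00508126 0.11887258]
```

View pics/c1.png

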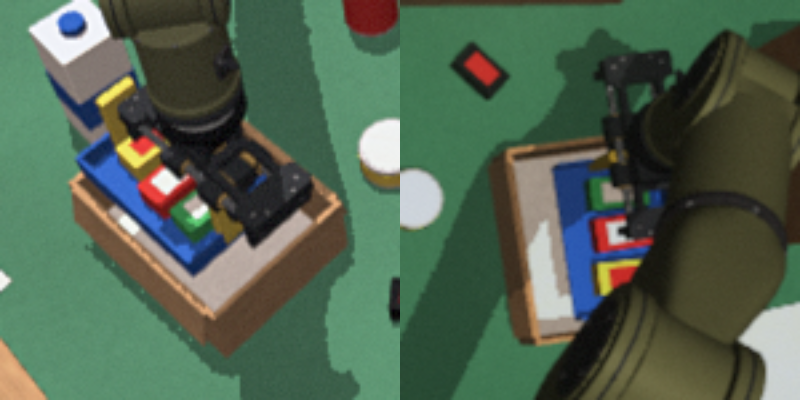

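```bash

python3 -m creep '[{"grip":-1,"tx":0,"ty":0,"tz":0.7,"spin":0},{"grip":-1,"tx":0,"ty":0,"tz":1,"spin":0},{"grip":-1,"tx":0,"ty":0,"tz":0.8,"spin":0},{"grip":-1,"tx":0,"ty":0,"tz":0.5,"spin":0},{"grip":-1,"tx":0,"ty":0,"tz":0.4,"spin":0},{"grip":-1,"tx":0,"ty":0,"tz":0.4,"spin":0},{"grip":-1,"tx":0.1,"ty":0,"tz":0.4,"spin":0},{"grip":-1,"tx":0.1,"ty":0,"tz":0.4,"spin":0}]'
python3 -m creep '[{"grip":-1,"tx":0.2,"ty":0,"tz":0.4,"spin":0},{"grip":-1,"tx":0.2,"ty":0,"tz":0.4,"spin":0}]'
python3 - <<'E'
from h import *
p2,_,W2=cloud('scene')
cv2.imwrite('pics/c2.png',cv2.resize(p2[200:350,80:230,::-1],(400,400)))
E
```

```text
clock: 9.93
tool_pos: [0.5838, -0.3788, 0.1199]
eef_rot: [0.663, 0.748, 0.0, 0.0]
contact_force: [-0.1, 0.4, -3.4]
opening: 0.129
finger_force: 60.1
clock: 10.1
tool_pos: [0.5833, -0.3746, 0.1119]
eef_rot: [0.663, 0.748, 0.0, 0.0]
contact_force: [-0.2, -0.1, -2.4]
opening: 0.131
finger_force: 60.1
```

View pics/c2.png

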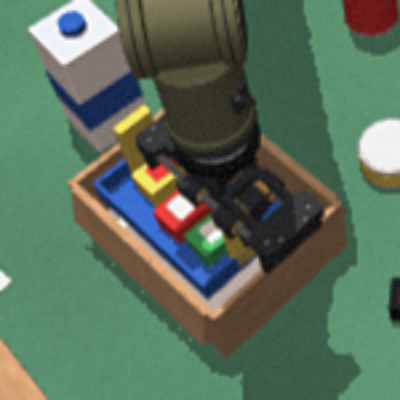

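```bash

python3 -m creep '[{"grip":-1,"tx":0,"ty":0,"tz":-0.8,"spin":0},{"grip":-1,"tx":0,"ty":0,"tz":-1.2,"spin":0},{"grip":-1,"tx":0,"ty":0,"tz":-1,"spin":0},{"grip":-1,"tx":-0.3,"ty":0,"tz":-0.4,"spin":0},{"grip":-1,"tx":-0.7,"ty":0,"tz":0,"spin":0},{"grip":-1,"tx":-0.7,"ty":0,"tz":0,"spin":0},{"grip":-1,"tx":-0.4,"ty":0,"tz":0.2,"spin":0},{"grip":-1,"tx":0,"ty":0,"tz":0.5,"spin":0}]'
python3 -m creep '[{"grip":-1,"tx":0,"ty":0,"tz":0.4,"spin":0},{"grip":-1,"tx":0,"ty":0,"tz":0.3,"spin":0},{"grip":-1,"tx":0.2,"ty":0,"tz":0.3,"spin":0},{"grip":-1,"tx":0.3,"ty":0,"tz":0.3,"spin":0},{"grip":-1,"tx":0.3,"ty":0,"tz":0.3,"spin":0}]'
python3 to.py
python3 - <<'E'
from h import *
p2,_,W2=cloud('scene')
cv2.imwrite('pics/c3.png',cv2.resize(p2[200:350,80:230,::-1],(400,400)))
E
```

```text
clock: 10.82
tool_pos: [0.5853, -0.3981, 0.1391]
eef_rot: [0.664, 0.748, -0.001, 0.001]
contact_force: [-0.7, -0.7, -2.6]
opening: 0.128
finger_force: 60.1
clock: 11.23
tool_pos: [0.5849, -0.3882, 0.1254]
eef_rot: [0.663, 0.748, -0.0, 0.001]
contact_force: [-3.9, 2.3, 11.8]
opening: 0.133
finger_force: 60.0
t 11.23 tcp [ 0.5849 -0.3882  0.1254] yaw 6.88 zdir [ 0.001 -0.002 -1.   ] q [ 0.51  0.92  0.01  1.4  -0.01  0.81  0.65] F [-3.9  2.3 11.8] op 0.133 ff 60.0
```

View pics/c3.png

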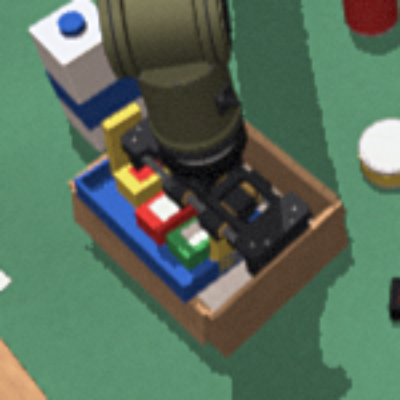

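```bash
cat > tilt.py <<'E'
from h import *
import sys
np.set_printoptions(suppress=True,precision=3)
a=np.radians(float(sys.argv[1]) if len(sys.argv)>1 else 97.2) # tray x dir, world deg
o=np.array([float(sys.argv[2]),float(sys.argv[3])]) if len(sys.argv)>3 else np.array([.5005,-.372])
x=np.array([np.cos(a),np.sin(a)]);y=np.array([-x[1],x[0]])
for n in('scene','top'):
    p,d,W=cloud(n);H=hsv(p);h=H[...,0].astype(int);S=H[...,1]
    L=(W[...,:2]-o);X=np.stack([L@x,L@y,W[...,2]],-1);near=(abs(X[...,0])<.14)&(abs(X[...,1])<.14)&(X[...,2]>-.02)
    b=X[near&(abs(h-110)<12)&(S>130)]
    if len(b)>60:
        best=0;g=np.random.default_rng(0)   # ransac plane
        for _ in range(300):
            q=b[g.choice(len(b),3,False)];N=np.cross(q[1]-q[0],q[2]-q[0]);l=np.linalg.norm(N)
            if l<1e-4:continue
            N/=l;k=abs((b-q[0])@N)<.003
            if k.sum()>best:best=k.sum();K=k
        c=np.linalg.lstsq(np.c_[b[K][:,:2],np.ones(K.sum())],b[K][:,2],rcond=None)[0]
        print(n,'blue',len(b),best,'tilt x deg',np.degrees(np.arctan(c[0])).round(1),'y',np.degrees(np.arctan(c[1])).round(1),'z0',c[2].round(3),'x range',b[K][:,0].min(),b[K][:,0].max())
    for nm,m in(('yellow',(abs(h-27)<6)&(S>140)),('red',((h<6)|(h>174))&(S>140)),('green',(abs(h-66)<6)&(S>150)&(X[...,2]>.012))):
        m=m&near;
        if m.sum()>8:print('  ',nm,m.sum(),'med',np.nanmedian(X[m],0),'z',np.nanpercentile(X[m][:,2],[5,95]),'x',np.nanpercentile(X[m][:,0],[5,95]))
E
python3 tilt.py
```

```text
scene blue 735 288 tilt x deg 72.1 y -1.6 z0 0.383 x range -0.0936923319926673 -0.08429166016670608
   yellow 328 med [-0.041  0.064  0.115] z [0.097 0.162] x [-0.058 -0.011]
   red 191 med [-0.057 -0.012  0.109] z [0.098 0.201] x [-0.071 -0.029]
   green 21 med [-0.058 -0.058  0.105] z [0.096 0.112] x [-0.069 -0.046]
top blue 630 388 tilt x deg -7.9 y 0.7 z0 0.076 x range -0.0845369300832645 0.02410198301850347
   yellow 78 med [-0.004  0.035  0.107] z [0.102 0.171] x [-0.024  0.004]
   red 86 med [-0.011  0.007  0.105] z [0.1   0.112] x [-0.046 -0.001]
```

```bash

python3 -m creep '[{"grip":-1,"tx":0.3,"ty":0,"tz":0.35,"spin":0},{"grip":-1,"tx":0.3,"ty":0,"tz":0.35,"spin":0},{"grip":-1,"tx":0.3,"ty":0,"tz":0.35,"spin":0},{"grip":-1,"tx":0.3,"ty":0,"tz":0.35,"spin":0}]'
python3 tilt.py
python3 -m creep '[{"grip":-1,"tx":0.25,"ty":0,"tz":0.35,"spin":0},{"grip":-1,"tx":0.2,"ty":0,"tz":0.35,"spin":0},{"grip":-1,"tx":0,"ty":0,"tz":0,"spin":0}]'
python3 tilt.py
```

```text
clock: 11.72
tool_pos: [0.5834, -0.3774, 0.1108]
eef_rot: [0.663, 0.748, -0.001, 0.002]
contact_force: [-2.4, -1.0, 7.5]
opening: 0.13
finger_force: 60.0
scene blue 683 402 tilt x deg 65.2 y -0.8 z0 0.29 x range -0.092874270270578 -0.04711841793827394
   yellow 402 med [-0.034  0.061  0.105] z [0.085 0.147] x [-0.056 -0.001]
   red 225 med [-0.052 -0.008  0.1  ] z [0.087 0.18 ] x [-0.069 -0.018]
   green 21 med [-0.054 -0.061  0.096] z [0.088 0.105] x [-0.066 -0.038]
top blue 446 283 tilt x deg -21.9 y -0.5 z0 0.056 x range -0.06138065447080909 0.018469980643190317
   yellow 41 med [ 0.002 -0.072  0.127] z [0.084 0.187] x [-0.006  0.011]
   red 70 med [-0.006  0.009  0.088] z [0.083 0.219] x [-0.034  0.02 ]
   green 46 med [-0.011 -0.034  0.091] z [0.082 0.107] x [-0.059 -0.004]
clock: 12.07
tool_pos: [0.5833, -0.372, 0.1033]
eef_rot: [0.663, 0.748, -0.0, 0.001]
contact_force: [-1.7, 1.0, 7.3]
opening: 0.13
finger_force: 60.0
scene blue 716 438 tilt x deg 59.9 y -0.9 z0 0.246 x range -0.09074834882955056 -0.042021501623335684
   yellow 437 med [-0.03   0.06   0.098] z [0.078 0.142] x [-0.051  0.004]
   red 229 med [-0.047 -0.009  0.095] z [0.079 0.168] x [-0.064 -0.012]
   green 20 med [-0.046 -0.064  0.092] z [0.084 0.1  ] x [-0.057 -0.037]
top blue 291 172 tilt x deg -27.3 y -0.9 z0 0.048 x range -0.06233279260575282 0.01600059896790352
   yellow 49 med [ 0.009 -0.07   0.121] z [0.069 0.202] x [-0.003  0.015]
   red 75 med [0.    0.008 0.078] z [0.072 0.209] x [-0.027  0.016]
   green 46 med [-0.002 -0.036  0.077] z [0.069 0.099] x [-0.054  0.004]
```

```bash

python3 -m creep '[{"grip":-1,"tx":0.2,"ty":0,"tz":0.35,"spin":0},{"grip":-1,"tx":0.2,"ty":0,"tz":0.3,"spin":0},{"grip":-1,"tx":0.1,"ty":0,"tz":0.2,"spin":0},{"grip":-1,"tx":0,"ty":0,"tz":0,"spin":0}]'
python3 tilt.py
python3 -m creep '[{"grip":-1,"tx":0,"ty":0,"tz":0,"spin":0},{"grip":-1,"tx":0,"ty":0,"tz":0,"spin":0},{"grip":-1,"tx":0,"ty":0,"tz":0,"spin":0},{"grip":-1,"tx":0,"ty":0,"tz":0,"spin":0}]'
python3 tilt.py
```

```text
clock: 12.5
tool_pos: [0.5834, -0.3665, 0.0951]
eef_rot: [0.663, 0.749, 0.0, 0.001]
contact_force: [-0.3, 1.1, 7.1]
opening: 0.132
finger_force: 60.0
scene blue 1418 828 tilt x deg -32.9 y 0.2 z0 0.037 x range -0.0874465794028697 0.006761992069358173
   yellow 335 med [-0.021  0.074  0.099] z [0.064 0.134] x [-0.04   0.012]
   red 16 med [ 0.001 -0.014  0.049] z [0.044 0.307] x [-0.034  0.027]
top blue 271 161 tilt x deg -31.4 y 0.2 z0 0.04 x range -0.05513559706606193 0.013496764345006506
   yellow 95 med [0.022 0.034 0.054] z [0.032 0.127] x [0.007 0.061]
   red 170 med [0.031 0.014 0.051] z [0.036 0.062] x [0.005 0.058]
   green 62 med [ 0.015 -0.044  0.055] z [0.032 0.062] x [0.006 0.058]
clock: 12.93
tool_pos: [0.5834, -0.3666, 0.0952]
eef_rot: [0.663, 0.749, 0.0, 0.001]
contact_force: [0.2, 1.2, 6.8]
opening: 0.132
finger_force: 60.0
scene blue 1414 819 tilt x deg -32.9 y 0.1 z0 0.037 x range -0.08638210394701015 0.006445335564115267
   yellow 347 med [-0.022  0.074  0.098] z [0.063 0.135] x [-0.04   0.011]
   red 16 med [ 0.001 -0.012  0.047] z [0.041 0.308] x [-0.034  0.027]
top blue 271 147 tilt x deg -32.4 y -0.4 z0 0.038 x range -0.0545652748425447 0.013492866706803901
   yellow 94 med [0.02  0.034 0.056] z [0.032 0.126] x [0.006 0.061]
   red 168 med [0.032 0.014 0.051] z [0.036 0.061] x [0.005 0.057]
   green 58 med [ 0.015 -0.044  0.055] z [0.032 0.061] x [0.005 0.056]
```

```bash

python3 -m creep '[{"grip":-1,"tx":-0.2,"ty":0,"tz":-0.2,"spin":0},{"grip":-1,"tx":-0.4,"ty":0,"tz":-0.3,"spin":0},{"grip":-1,"tx":-0.6,"ty":0,"tz":-0.4,"spin":0},{"grip":-1,"tx":-0.8,"ty":0,"tz":-0.5,"spin":0},{"grip":-1,"tx":-0.8,"ty":0,"tz":-0.5,"spin":0},{"grip":-1,"tx":-0.8,"ty":0,"tz":-0.6,"spin":0},{"grip":-1,"tx":-0.5,"ty":0,"tz":-0.6,"spin":0},{"grip":-1,"tx":0,"ty":0,"tz":0,"spin":0}]'
python3 tilt.py
```

```text
clock: 13.7
tool_pos: [0.587, -0.4115, 0.1265]
eef_rot: [0.664, 0.747, -0.001, 0.003]
contact_force: [-0.0, -0.6, -0.8]
opening: 0.129
finger_force: 60.0
scene blue 1581 913 tilt x deg -31.4 y 0.1 z0 0.042 x range -0.1321192229295876 -0.041532353480835546
   yellow 358 med [-0.066  0.076  0.127] z [0.092 0.166] x [-0.085 -0.026]
   red 62 med [ 0.05  -0.016  0.03 ] z [0.019 0.213] x [-0.017  0.057]
top blue 656 416 tilt x deg -31.6 y 0.4 z0 0.043 x range -0.10260268227183328 -0.02797215014399646
   yellow 145 med [0.01  0.036 0.036] z [0.029 0.223] x [-0.033  0.05 ]
   red 180 med [0.022 0.013 0.033] z [0.028 0.038] x [-0.008  0.056]
   green 24 med [-0.003 -0.046  0.031] z [0.026 0.034] x [-0.009  0.05 ]
```

```bash

python3 -m creep '[{"grip":-1,"tx":-0.4,"ty":0,"tz":-0.8,"spin":0},{"grip":-1,"tx":-0.8,"ty":0,"tz":-1,"spin":0},{"grip":-1,"tx":-1.0,"ty":0,"tz":-0.8,"spin":0},{"grip":-1,"tx":-1.0,"ty":0,"tz":-0.4,"spin":0},{"grip":-1,"tx":-0.8,"ty":0,"tz":0,"spin":0},{"grip":-1,"tx":0,"ty":0,"tz":0.4,"spin":0},{"grip":-1,"tx":0,"ty":0,"tz":0.4,"spin":0}]'
python3 -m creep '[{"grip":-1,"tx":-0.8,"ty":0,"tz":0.15,"spin":0},{"grip":-1,"tx":-0.8,"ty":0,"tz":0.2,"spin":0},{"grip":-1,"tx":-0.7,"ty":0,"tz":0.3,"spin":0},{"grip":-1,"tx":-0.6,"ty":0,"tz":0.3,"spin":0}]'
python3 tilt.py 97.2 .5105 -.452
```

```text
clock: 14.38
tool_pos: [0.5915, -0.4467, 0.146]
eef_rot: [0.664, 0.748, 0.0, -0.0]
contact_force: [0.2, 0.4, -1.7]
opening: 0.129
finger_force: 60.0
clock: 14.72
tool_pos: [0.5954, -0.4718, 0.1377]
eef_rot: [0.663, 0.749, 0.002, -0.003]
contact_force: [-3.9, 5.7, 9.6]
opening: 0.129
finger_force: 60.0
scene blue 1457 828 tilt x deg -12.4 y 0.3 z0 0.088 x range -0.0987789576403892 0.015721478772281278
   yellow 283 med [0.069 0.044 0.035] z [0.022 0.179] x [-0.054  0.126]
   red 273 med [ 0.097 -0.004  0.03 ] z [0.018 0.035] x [0.069 0.134]
   green 56 med [ 0.105 -0.065  0.026] z [0.018 0.031] x [0.07  0.131]
top blue 1215 774 tilt x deg -11.7 y 0.2 z0 0.089 x range -0.09474643967431014 0.01875312973769613
   yellow 149 med [0.076 0.033 0.037] z [0.031 0.467] x [-0.021  0.13 ]
   red 182 med [0.103 0.013 0.032] z [0.028 0.038] x [0.073 0.137]
   green 10 med [ 0.075 -0.045  0.031] z [0.025 0.034] x [0.074 0.107]
```

Works nicely: −12° left. Continue to flat, then lift.

```bash

python3 -m creep '[{"grip":-1,"tx":-0.6,"ty":0,"tz":0.35,"spin":0},{"grip":-1,"tx":-0.6,"ty":0,"tz":0.35,"spin":0},{"grip":-1,"tx":-0.4,"ty":0,"tz":0.35,"spin":0},{"grip":-1,"tx":0,"ty":0,"tz":0,"spin":0}]'
python3 tilt.py 97.2 .5105 -.452 | grep blue
python3 to.py .588 -.097 .25 -105
```

```text
clock: 15.15
tool_pos: [0.5977, -0.4899, 0.1271]
eef_rot: [0.663, 0.748, 0.001, -0.001]
contact_force: [-1.8, 3.0, 7.2]
opening: 0.13
finger_force: 60.0
scene blue 1198 715 tilt x deg 3.1 y -0.0 z0 0.088 x range -0.10210500268241442 0.01680365467892441
top blue 1334 893 tilt x deg 3.3 y 0.3 z0 0.09 x range -0.09950424707526913 0.01815911276346878
t 15.25 tcp [ 0.5977 -0.4898  0.1272] yaw 6.94 zdir [-0.     0.003 -1.   ] q [ 0.62  1.03  0.01  1.12 -0.01  1.    0.75] F [-1.1  2.3  6.5] op 0.132 ff 60.0
shift [ 39.14   3.79 -12.16]
spin 111.9 shift after spin [-11.1  -37.69 -12.28]
```

```bash

python3 -m creep '[{"grip":-1,"tx":0,"ty":0,"tz":-1.5,"spin":0},{"grip":-1,"tx":0,"ty":0,"tz":-2.5,"spin":0},{"grip":-1,"tx":0.5,"ty":0,"tz":-2.5,"spin":0},{"grip":-1,"tx":1.2,"ty":-0.1,"tz":-2.5,"spin":0},{"grip":-1,"tx":2.0,"ty":-0.1,"tz":-2.0,"spin":0},{"grip":-1,"tx":2.8,"ty":-0.2,"tz":-1.3,"spin":0},{"grip":-1,"tx":3.3,"ty":-0.3,"tz":0,"spin":0},{"grip":-1,"tx":3.5,"ty":-0.3,"tz":0,"spin":0}]' >/dev/null
python3 -m creep '[{"grip":-1,"tx":3.6,"ty":-0.3,"tz":0,"spin":0},{"grip":-1,"tx":3.6,"ty":-0.3,"tz":0,"spin":0},{"grip":-1,"tx":3.6,"ty":-0.3,"tz":0,"spin":0},{"grip":-1,"tx":3.6,"ty":-0.3,"tz":0,"spin":0},{"grip":-1,"tx":3.6,"ty":-0.3,"tz":0,"spin":0},{"grip":-1,"tx":3.2,"ty":-0.3,"tz":0,"spin":0},{"grip":-1,"tx":2.5,"ty":-0.2,"tz":0,"spin":0},{"grip":-1,"tx":1.5,"ty":0,"tz":0,"spin":0}]' >/dev/null
python3 -m creep '[{"grip":-1,"tx":0,"ty":0,"tz":0,"spin":4},{"grip":-1,"tx":0,"ty":0,"tz":0,"spin":7},{"grip":-1,"tx":0,"ty":0,"tz":0,"spin":7},{"grip":-1,"tx":0,"ty":0,"tz":0,"spin":7},{"grip":-1,"tx":0,"ty":0,"tz":0,"spin":7},{"grip":-1,"tx":0,"ty":0,"tz":0,"spin":7},{"grip":-1,"tx":0,"ty":0,"tz":0,"spin":7},{"grip":-1,"tx":0,"ty":0,"tz":0,"spin":7}]' >/dev/null
python3 to.py .523 -.097 .0473 -95
```

```text
t 17.25 tcp [ 0.521  -0.1121  0.2492] yaw -46.38 zdir [-0.001  0.    -1.   ] q [-0.07  0.57  0.31  1.85 -0.25  0.76 -0.43] F [ 0.2  0.4 -2.3] op 0.126 ff 60.0
shift [ 1.2  -0.93 20.19]
spin 48.6 shift after spin [ 0.07 -1.52 20.19]
```

```bash

python3 -m creep '[{"grip":-1,"tx":0,"ty":0,"tz":0,"spin":7},{"grip":-1,"tx":0,"ty":0,"tz":0,"spin":7},{"grip":-1,"tx":0,"ty":0,"tz":0,"spin":7},{"grip":-1,"tx":0,"ty":0,"tz":0,"spin":7},{"grip":-1,"tx":0,"ty":0,"tz":0,"spin":7},{"grip":-1,"tx":0,"ty":0,"tz":0,"spin":7},{"grip":-1,"tx":0,"ty":-0.5,"tz":0.7,"spin":5},{"grip":-1,"tx":0.1,"ty":-1.0,"tz":1.5,"spin":1.6}]' >/dev/null
python3 -m creep '[{"grip":-1,"tx":0,"ty":0,"tz":2.3,"spin":0},{"grip":-1,"tx":0,"ty":0,"tz":3,"spin":0},{"grip":-1,"tx":0,"ty":0,"tz":3,"spin":0},{"grip":-1,"tx":0,"ty":0,"tz":3,"spin":0},{"grip":-1,"tx":0,"ty":0,"tz":2.5,"spin":0},{"grip":-1,"tx":0,"ty":0,"tz":1.8,"spin":0},{"grip":-1,"tx":0,"ty":0,"tz":1.2,"spin":0},{"grip":-1,"tx":0,"ty":0,"tz":0.4,"spin":0}]'
python3 tilt.py -5 .53 -.015;python3 to.py .523 -.097 .0473 -95
```

```text
clock: 18.58
tool_pos: [0.5213, -0.0969, 0.0534]
eef_rot: [0.999, -0.041, -0.002, -0.001]
contact_force: [-0.4, 0.2, -1.9]
opening: 0.13
finger_force: 60.0
scene blue 1668 972 tilt x deg 2.6 y 0.1 z0 0.012 x range -0.05372852313043346 0.11990847318949106
   yellow 213 med [0.012 0.076 0.065] z [0.021 0.094] x [-0.015  0.024]
   red 206 med [-0.124 -0.076  0.059] z [0.024 0.098] x [-0.137 -0.086]
   green 20 med [-0.119  0.064  0.08 ] z [0.05  0.094] x [-0.121 -0.116]
top blue 348 183 tilt x deg -1.9 y -0.7 z0 0.015 x range 0.02384380424989265 0.05900969187380057
t 18.68 tcp [ 0.5222 -0.0974  0.0549] yaw -94.67 zdir [-0.002  0.001 -1.   ] q [-0.07  0.9   0.28  1.99 -0.68  0.35 -0.89] F [ 0.4 -0.5 -1.6] op 0.126 ff 60.0
shift [ 0.08 -0.04  0.76]
spin 0.3 shift after spin [ 0.08 -0.05  0.76]
```

```bash

python3 -m creep '[{"grip":-1,"tx":0,"ty":0,"tz":0.4,"spin":0},{"grip":-1,"tx":0,"ty":0,"tz":0.3,"spin":0},{"grip":-1,"tx":0,"ty":0,"tz":0.2,"spin":0},{"grip":-1,"tx":0,"ty":0,"tz":0,"spin":0}]'
python3 tilt.py -5 .53 -.015|grep blue
python3 -m creep '[{"grip":0,"tx":0,"ty":0,"tz":0,"spin":0},{"grip":0,"tx":0,"ty":0,"tz":0,"spin":0},{"grip":0,"tx":0,"ty":0,"tz":0,"spin":0},{"grip":0,"tx":0,"ty":0,"tz":-1,"spin":0},{"grip":0,"tx":0,"ty":0,"tz":-2.5,"spin":0},{"grip":0,"tx":0,"ty":0,"tz":-3.5,"spin":0},{"grip":0.2,"tx":0,"ty":0,"tz":-3.5,"spin":0},{"grip":0.2,"tx":0,"ty":0,"tz":-3.5,"spin":0}]'
python3 tilt.py -5 .53 -.015
python3 - <<'E'
from h import *
p,d,W=cloud('wrist');H=hsv(p)
m=(abs(H[...,0].astype(int)-27)<7)&(H[...,1]>130)&(W[...,2]>.075)&(W[...,2]<.095)
n,l=cv2.connectedComponents(m.astype(np.uint8))
for i in range(1,n):
    k=l==i
    if k.sum()>40:print(k.sum(),np.nanmean(W[k],0).round(4),rect(W[k][:,:2]))
print(rect(W[m][:,:2]))
E
```

```text
clock: 19.02
tool_pos: [0.5228, -0.0977, 0.0468]
eef_rot: [0.999, -0.041, 0.0, -0.0]
contact_force: [-0.1, 0.6, -1.1]
opening: 0.133
finger_force: 60.0
scene blue 1652 983 tilt x deg 2.3 y 0.1 z0 0.005 x range -0.05173840018072403 0.06715526933916015
top blue 293 133 tilt x deg 4.6 y 1.6 z0 0.002 x range 0.03168941005401289 0.06075566856151787
clock: 19.78
tool_pos: [0.5221, -0.0979, 0.1889]
eef_rot: [0.999, -0.041, -0.0, -0.0]
contact_force: [0.8, 0.1, -0.1]
opening: 0.598
finger_force: 0.0
scene blue 1924 1023 tilt x deg -0.1 y 0.5 z0 0.002 x range -0.07451125227909114 0.0664521388695993
   yellow 261 med [0.011 0.074 0.06 ] z [0.015 0.084] x [-0.011  0.026]
   red 118 med [-0.121 -0.071  0.03 ] z [0.011 0.194] x [-0.136 -0.009]
   green 16 med [-0.119  0.062  0.033] z [0.014 0.067] x [-0.122 -0.054]
top blue 920 530 tilt x deg 0.3 y -0.4 z0 0.004 x range -0.054697049605584185 0.06232875755252238
   yellow 43 med [0.001 0.077 0.082] z [0.028 0.088] x [-0.017  0.017]
693 [0.5383 0.0636 0.0809] (array([0.5374, 0.065 ]), array([0.0127, 0.04  ]), 86.4)
512 [ 0.5257 -0.0981  0.0817] (array([ 0.5249, -0.0977]), array([0.0109, 0.0387]), 85.5)
(array([ 0.5155, -0.1161]), array([0.3789, 0.052 ]), 81.3)
```

```bash

python3 - <<'E'
from h import *
np.set_printoptions(suppress=True,precision=4)
a=np.radians(-4.8);ex=np.array([np.cos(a),np.sin(a)]);ey=np.array([-ex[1],ex[0]]);o=np.array([.4973,.404])
for n in('top','scene'):
    p,d,W=cloud(n);H=hsv(p);L=W[...,:2]-o;X=np.stack([L@ex,L@ey,W[...,2]],-1)
    off=X[...,0]-(.02+(X[...,2]-.08)*np.tan(.55))
    m=(abs(off)<.012)&(abs(X[...,1])<.11)&(X[...,2]>.13)&(X[...,2]<.19)
    b=X[m];A=np.c_[b[:,1],b[:,2]-.15,np.ones(len(b))];c=np.linalg.lstsq(A,b[:,0],rcond=None)[0]
    print(n,m.sum(),'yaw err deg',-np.degrees(np.arctan(c[0])).round(2),'lean',np.arctan(c[1]).round(3),'x@.15',c[2].round(4),'model .0629','y ext',np.percentile(b[:,1],[0.5,99.5]),'ztop',np.percentile(b[:,2],99.5),'horiz rms',np.std(A@c-b[:,0]).round(4))
    l=(X[...,0]>-.03)&(X[...,0]<.01)&(abs(X[...,1])<.08)&(X[...,2]>.11)&(X[...,2]<.135);print(' lip pts',l.sum(),np.nanmean(X[l],0),np.nanpercentile(X[l],95,axis=0))
    j=(np.hypot(W[...,0]-.64,W[...,1]-.14)<.06)&(W[...,2]>.19);print(' cap',j.sum(),W[j].mean(0))
E
python3 -m creep '[{"grip":0.2,"tx":0,"ty":-1,"tz":-0.5,"spin":-5},{"grip":0.2,"tx":0,"ty":-2,"tz":-0.5,"spin":-7},{"grip":0.2,"tx":0,"ty":-3,"tz":0,"spin":-7},{"grip":0.2,"tx":0,"ty":-3,"tz":0,"spin":-7},{"grip":0.2,"tx":0,"ty":-2,"tz":0,"spin":-7},{"grip":0.2,"tx":0,"ty":-1,"tz":0,"spin":-7},{"grip":0.2,"tx":0,"ty":0,"tz":0,"spin":-7},{"grip":0.2,"tx":0,"ty":0,"tz":0,"spin":-7}]' >/dev/null
python3 -m creep '[{"grip":0.2,"tx":0,"ty":0,"tz":0,"spin":-7},{"grip":0.2,"tx":0,"ty":0,"tz":0,"spin":-7},{"grip":0.2,"tx":0,"ty":0,"tz":0,"spin":-7},{"grip":0.2,"tx":0,"ty":0,"tz":0,"spin":-7},{"grip":0.2,"tx":0,"ty":0,"tz":0,"spin":-7},{"grip":0.2,"tx":0,"ty":0,"tz":0,"spin":-7},{"grip":0.2,"tx":0,"ty":0,"tz":0,"spin":-7},{"grip":0.2,"tx":0,"ty":0,"tz":0,"spin":-7}]' >/dev/null
python3 to.py .5372 .0645 .047 85.5
```

```text
top 940 yaw err deg -0.05 lean 0.559 x@.15 0.0629 model .0629 y ext [-0.0956  0.0941] ztop 0.18615925212032752 horiz rms 0.0021
 lip pts 260 [-0.0104  0.0001  0.1197] [-0.0042  0.0732  0.127 ]
 cap 127 [0.6509 0.1409 0.1993]
scene 139 yaw err deg -0.41 lean 0.506 x@.15 0.0734 model .0629 y ext [-0.097   0.0965] ztop 0.18442466007866606 horiz rms 0.0018
 lip pts 68 [-0.0007 -0.0039  0.1216] [0.0023 0.0696 0.1257]
 cap 109 [0.6585 0.1388 0.1975]
t 21.37 tcp [0.499  0.0185 0.1953] yaw 15.64 zdir [-0.003  0.    -1.   ] q [-0.11  0.59 -0.03  1.99  0.03  0.56  0.12] F [-0.5 -0.3  0.2] op 0.595 ff 0.0
shift [ 3.38  4.97 14.82]
spin -69.9 shift after spin [-3.45  4.89 14.83]
```

```bash

python3 -m creep '[{"grip":0.2,"tx":0,"ty":0,"tz":0,"spin":-7},{"grip":0.2,"tx":0,"ty":0,"tz":0,"spin":-7},{"grip":0.2,"tx":0,"ty":0,"tz":0,"spin":-7},{"grip":0.2,"tx":0,"ty":0,"tz":0,"spin":-7},{"grip":0.2,"tx":0,"ty":0,"tz":0,"spin":-7},{"grip":0.2,"tx":0,"ty":0,"tz":0,"spin":-7},{"grip":0.2,"tx":0,"ty":0,"tz":0,"spin":-7},{"grip":0.2,"tx":0,"ty":0,"tz":0,"spin":-7}]' >/dev/null
python3 -m creep '[{"grip":0.2,"tx":0,"ty":0,"tz":0,"spin":-7},{"grip":0.2,"tx":0,"ty":0,"tz":0,"spin":-6.9},{"grip":0.2,"tx":-1.7,"ty":2.4,"tz":0,"spin":0},{"grip":0.2,"tx":-1.7,"ty":2.5,"tz":0,"spin":0},{"grip":0.2,"tx":0,"ty":0,"tz":3,"spin":0},{"grip":0.2,"tx":0,"ty":0,"tz":2,"spin":0},{"grip":0.2,"tx":0,"ty":0,"tz":0,"spin":0}]' >/dev/null
python3 to.py .5372 .0645 .047 85.5
python3 - <<'E'
from h import *
p,d,W=cloud('wrist');H=hsv(p)
m=(abs(H[...,0].astype(int)-27)<7)&(H[...,1]>130)&(W[...,2]>.075)&(W[...,2]<.095)
n,l=cv2.connectedComponents(m.astype(np.uint8))
for i in range(1,n):
    k=l==i
    if k.sum()>40:print(k.sum(),np.nanmean(W[k],0).round(4),rect(W[k][:,:2]))
E
```

```text
t 22.62 tcp [0.5347 0.0641 0.1422] yaw 85.26 zdir [-0.01  -0.001 -1.   ] q [-0.    0.74 -0.34  1.9   0.41  0.58  0.88] F [-0.2 -1.   0.6] op 0.596 ff 0.0
shift [-0.34  0.08  9.52]
spin -0.2 shift after spin [-0.25  0.06  9.52]
1265 [ 0.526  -0.0957  0.0837] (array([ 0.5272, -0.098 ]), array([0.0136, 0.0399]), 86.2)
803 [0.5385 0.065  0.0856] (array([0.5402, 0.065 ]), array([0.0115, 0.039 ]), 85.1)
```

```bash

python3 -m creep '[{"grip":0.2,"tx":-0.3,"ty":0,"tz":2,"spin":-0.2},{"grip":0.2,"tx":0,"ty":0,"tz":2.5,"spin":0},{"grip":0.2,"tx":0,"ty":0,"tz":2.3,"spin":0},{"grip":0.2,"tx":0,"ty":0,"tz":1.6,"spin":0},{"grip":0.2,"tx":0,"ty":0,"tz":1.1,"spin":0},{"grip":0.2,"tx":0,"ty":0,"tz":0,"spin":0}]' 50
python3 -m creep '[{"grip":-1,"tx":0,"ty":0,"tz":0,"spin":0},{"grip":-1,"tx":0,"ty":0,"tz":0,"spin":0},{"grip":-1,"tx":0,"ty":0,"tz":0,"spin":0},{"grip":-1,"tx":0,"ty":0,"tz":0,"spin":0},{"grip":-1,"tx":0,"ty":0,"tz":0,"spin":0},{"grip":-1,"tx":0,"ty":0,"tz":0,"spin":0},{"grip":-1,"tx":0,"ty":0,"tz":0,"spin":0},{"grip":-1,"tx":0,"ty":0,"tz":0,"spin":0}]' 50
python3 to.py .5385 .065 .047 85.5
```

```text
clock: 23.17
tool_pos: [0.5401, 0.0638, 0.0504]
eef_rot: [0.04, 0.999, -0.0, -0.001]
contact_force: [1.1, -0.1, -0.4]
opening: 0.598
finger_force: 0.0
clock: 23.83
tool_pos: [0.5414, 0.0643, 0.0521]
eef_rot: [0.04, 0.999, 0.0, 0.0]
contact_force: [-0.3, 0.1, 4.2]
opening: 0.132
finger_force: 50.0
t 23.83 tcp [0.5414 0.0643 0.0521] yaw 85.39 zdir [ 0.001  0.    -1.   ] q [-0.07  0.89 -0.23  1.93  0.5   0.38  0.81] F [-0.3  0.1  4.2] op 0.132 ff 50.0
shift [0.3  0.05 0.51]
spin -0.1 shift after spin [0.3  0.05 0.51]
```

```bash

python3 -m creep '[{"grip":-1,"tx":0,"ty":0,"tz":-1,"spin":0},{"grip":-1,"tx":0.5,"ty":0,"tz":-2,"spin":0},{"grip":-1,"tx":0.9,"ty":0,"tz":-3,"spin":0},{"grip":-1,"tx":0.9,"ty":0,"tz":-3.5,"spin":0},{"grip":-1,"tx":0.9,"ty":0,"tz":-3.5,"spin":0},{"grip":-1,"tx":0.9,"ty":0.4,"tz":-3.5,"spin":0},{"grip":-1,"tx":0.9,"ty":1,"tz":-3,"spin":0},{"grip":-1,"tx":0.5,"ty":1.8,"tz":-2,"spin":0}]' >/dev/null
python3 -m creep '[{"grip":-1,"tx":0.3,"ty":2.6,"tz":-0.8,"spin":0},{"grip":-1,"tx":0,"ty":3.3,"tz":0,"spin":0},{"grip":-1,"tx":0,"ty":3.6,"tz":0,"spin":0},{"grip":-1,"tx":0,"ty":3.6,"tz":0,"spin":0},{"grip":-1,"tx":0,"ty":3.6,"tz":0,"spin":0},{"grip":-1,"tx":0,"ty":3.6,"tz":0,"spin":0},{"grip":-1,"tx":0,"ty":3.6,"tz":0,"spin":0},{"grip":-1,"tx":0,"ty":3.6,"tz":0,"spin":0}]'
python3 to.py .561 .4804 .26 85.15
```

```text
clock: 25.17
tool_pos: [0.5074, 0.3761, 0.275]
eef_rot: [0.04, 0.999, -0.0, -0.0]
contact_force: [0.5, -0.0, -1.2]
opening: 0.131
finger_force: 50.0
t 25.17 tcp [0.5074 0.3761 0.275 ] yaw 85.41 zdir [-0.001 -0.001 -1.   ] q [-0.49  0.68 -0.41  1.49  0.29  1.03  0.52] F [ 0.5 -0.  -1.2] op 0.131 ff 50.0
shift [-4.51 10.83  1.49]
spin 0.3 shift after spin [-4.46 10.85  1.5 ]
```

```bash

python3 -m creep '[{"grip":-1,"tx":-0.5,"ty":2.8,"tz":0,"spin":0.3},{"grip":-1,"tx":-0.9,"ty":2.5,"tz":0,"spin":0},{"grip":-1,"tx":-1.0,"ty":2.1,"tz":0,"spin":0},{"grip":-1,"tx":-0.9,"ty":1.6,"tz":0,"spin":0},{"grip":-1,"tx":-0.7,"ty":1.2,"tz":0,"spin":0},{"grip":-1,"tx":-0.4,"ty":0.6,"tz":0.5,"spin":0},{"grip":-1,"tx":0,"ty":0,"tz":0.9,"spin":0},{"grip":-1,"tx":0,"ty":0,"tz":0,"spin":0}]' >/dev/null
python3 to.py .561 .4804 .26 85.15
cat > rk.py <<'E'
from h import *
np.set_printoptions(suppress=True,precision=4)
a=np.radians(-4.85);ex=np.array([np.cos(a),np.sin(a)]);ey=np.array([-ex[1],ex[0]]);o=np.array([.4973,.404])
for n in('top','scene','wrist'):
    p,d,W=cloud(n);H=hsv(p);h=H[...,0].astype(int);S=H[...,1];L=W[...,:2]-o;X=np.stack([L@ex,L@ey,W[...,2]],-1)
    near=(abs(X[...,0]-.04)<.16)&(abs(X[...,1])<.12)&(X[...,2]>.06)&(X[...,2]<.35)
    b=X[near&(abs(h-110)<12)&(S>130)]
    if len(b)<60: print(n,'blue',len(b));continue
    best=0;g=np.random.default_rng(0)
    for _ in range(400):
        q=b[g.choice(len(b),3,False)];N=np.cross(q[1]-q[0],q[2]-q[0]);l=np.linalg.norm(N)
        if l<1e-4:continue
        N/=l;k=abs((b-q[0])@N)<.003
        if k.sum()>best:best=k.sum();K=k
    c=b[K];m=c.mean(0);N=np.linalg.svd(c-m,full_matrices=False)[2][2];N=N*np.sign(N[2])
    print(n,len(b),best,'tilt deg',np.degrees(np.arctan2(-N[0],N[2])).round(1),'ny',N[1].round(3),'mean',m,'y ext',np.percentile(b[:,1],[.5,99.5]),'x',np.percentile(c[:,0],[1,99]),'z',np.percentile(c[:,2],[1,99]))
    e=X[near&(abs(h-27)<6)&(S>140)]
    for s in(-1,1):
        f=e[e[:,1]*s>.04]
        if len(f)>10:print('   ear',s,len(f),f.mean(0),'y',np.percentile(f[:,1],[3,97]))
E
python3 rk.py
```

```text
t 25.83 tcp [0.5598 0.477  0.2579] yaw 85.11 zdir [-0.004 -0.004 -1.   ] q [-0.61  0.86 -0.38  1.13  0.3   1.21  0.51] F [ 0.5 -0.9 -3.3] op 0.131 ff 50.0
shift [-0.09  0.35 -0.21]
spin -0.0 shift after spin [-0.09  0.35 -0.21]
top 1810 1309 tilt deg -0.3 ny 0.009 mean [ 0.0541 -0.0185  0.2091] y ext [-0.0934  0.0794] x [-0.0023  0.1104] z [0.2059 0.2121]
   ear -1 94 [ 0.0524 -0.0903  0.2739] y [-0.0935 -0.0841]
scene 1322 820 tilt deg -0.7 ny 0.006 mean [0.0654 0.009  0.209 ] y ext [-0.0948  0.0838] x [-0.001   0.1163] z [0.2058 0.2124]
   ear -1 153 [ 0.0593 -0.0911  0.2656] y [-0.095  -0.0843]
   ear 1 138 [0.0643 0.0728 0.2502] y [0.0674 0.0813]
wrist 30753 27224 tilt deg -0.1 ny 0.001 mean [ 0.0425 -0.0124  0.2127] y ext [-0.0882  0.0824] x [0.0018 0.106 ] z [0.2112 0.2145]
   ear -1 1794 [ 0.0547 -0.0798  0.2276] y [-0.0813 -0.0786]
   ear 1 2178 [0.0422 0.0782 0.2813] y [0.0728 0.0837]
```

```bash

python3 -m creep '[{"grip":-1,"tx":0,"ty":0.3,"tz":0.4,"spin":0},{"grip":-1,"tx":0,"ty":0.3,"tz":0.6,"spin":0},{"grip":-1,"tx":0,"ty":0,"tz":0.6,"spin":0},{"grip":-1,"tx":0,"ty":0,"tz":0.3,"spin":0},{"grip":-1,"tx":0,"ty":0,"tz":0.2,"spin":0},{"grip":-1,"tx":0,"ty":0,"tz":0,"spin":0}]' 
python3 rk.py
```

```text
clock: 26.48
tool_pos: [0.5612, 0.4842, 0.2388]
eef_rot: [0.043, 0.999, -0.001, -0.0]
contact_force: [-0.0, -0.1, -1.5]
opening: 0.13
finger_force: 50.0
top 1770 1218 tilt deg -0.4 ny -0.005 mean [ 0.0558 -0.0111  0.1903] y ext [-0.0861  0.087 ] x [-0.0013  0.1112] z [0.1875 0.1938]
   ear -1 88 [ 0.0524 -0.0833  0.2552] y [-0.0862 -0.0776]
scene 1296 808 tilt deg -0.0 ny 0.002 mean [0.0673 0.0171 0.1895] y ext [-0.087  0.092] x [0.0009 0.1181] z [0.1867 0.1924]
   ear -1 179 [ 0.0591 -0.0833  0.2388] y [-0.0874 -0.0765]
   ear 1 136 [0.0647 0.0808 0.2301] y [0.0752 0.0918]
wrist 30818 27240 tilt deg -0.0 ny -0.001 mean [ 0.0428 -0.005   0.1919] y ext [-0.0808  0.0902] x [0.0022 0.1064] z [0.1904 0.1937]
   ear -1 1793 [ 0.0551 -0.0724  0.2067] y [-0.0741 -0.0713]
   ear 1 2185 [0.0425 0.0854 0.2606] y [0.08  0.091]
```

```bash

python3 -m creep '[{"grip":-1,"tx":0,"ty":-0.1,"tz":0.3,"spin":0},{"grip":-1,"tx":0.3,"ty":0,"tz":0.25,"spin":0},{"grip":-1,"tx":0.4,"ty":0,"tz":0.25,"spin":0},{"grip":-1,"tx":0.4,"ty":0,"tz":0.25,"spin":0},{"grip":-1,"tx":0.4,"ty":0,"tz":0.27,"spin":0},{"grip":-1,"tx":0.37,"ty":0,"tz":0.27,"spin":0}]' 
python3 rk.py
```

```text
clock: 27.13
tool_pos: [0.5458, 0.4855, 0.2269]
eef_rot: [0.044, 0.999, 0.002, 0.004]
contact_force: [2.6, -1.1, 8.4]
opening: 0.13
finger_force: 50.0
top 1898 1261 tilt deg 10.9 ny -0.004 mean [ 0.0547 -0.0093  0.1812] y ext [-0.0866  0.087 ] x [-0.0051  0.1073] z [0.1685 0.193 ]
   ear -1 78 [ 0.0394 -0.0829  0.2486] y [-0.0868 -0.0773]
   ear 1 23 [0.0543 0.0784 0.1941] y [0.0772 0.0799]
scene 1156 719 tilt deg 11.4 ny 0.002 mean [0.0618 0.0157 0.1803] y ext [-0.0882  0.0915] x [-0.0036  0.1132] z [0.1664 0.1921]
   ear -1 154 [ 0.0475 -0.0832  0.231 ] y [-0.0877 -0.0772]
   ear 1 141 [0.0532 0.0805 0.2203] y [0.0748 0.0898]
wrist 26980 23650 tilt deg 11.3 ny 0.005 mean [ 0.0324 -0.0063  0.1768] y ext [-0.0816  0.0895] x [-0.0031  0.0844] z [0.1692 0.1877]
   ear -1 1634 [ 0.0472 -0.073   0.1947] y [-0.0742 -0.0719]
   ear 1 1926 [0.0271 0.0851 0.251 ] y [0.0797 0.0908]
```

```bash

python3 -m creep '[{"grip":-1,"tx":0.54,"ty":0,"tz":0.39,"spin":0},{"grip":-1,"tx":0.54,"ty":0,"tz":0.39,"spin":0},{"grip":-1,"tx":0.47,"ty":0,"tz":0.47,"spin":0},{"grip":-1,"tx":0.47,"ty":0,"tz":0.47,"spin":0},{"grip":-1,"tx":0.38,"ty":0,"tz":0.54,"spin":0},{"grip":-1,"tx":0.38,"ty":0,"tz":0.54,"spin":0},{"grip":-1,"tx":0,"ty":0,"tz":0,"spin":0}]' 
python3 rk.py
```

```text
clock: 27.87
tool_pos: [0.514, 0.4889, 0.197]
eef_rot: [0.042, 0.999, 0.001, 0.0]
contact_force: [-2.8, 0.2, 5.8]
opening: 0.134
finger_force: 50.0
top 1884 1265 tilt deg 31.8 ny 0.001 mean [ 0.0478 -0.0006  0.1654] y ext [-0.0857  0.0883] x [-0.0106  0.0894] z [0.1291 0.1918]
   ear -1 128 [ 0.0121 -0.0824  0.2137] y [-0.0859 -0.0766]
   ear 1 17 [0.0345 0.0798 0.1703] y [0.0777 0.083 ]
scene 802 461 tilt deg 31.5 ny 0.009 mean [0.0491 0.0159 0.1623] y ext [-0.0864  0.0928] x [-0.0082  0.0948] z [0.1273 0.191 ]
   ear -1 151 [ 0.0236 -0.0828  0.2007] y [-0.0866 -0.0763]
   ear 1 147 [0.0316 0.0813 0.1943] y [0.0724 0.0911]
wrist 24487 19315 tilt deg 31.6 ny 0.003 mean [ 0.0283 -0.0097  0.1523] y ext [-0.0814  0.0904] x [-0.0084  0.0855] z [0.1306 0.1879]
   ear -1 1138 [ 0.0284 -0.0722  0.1687] y [-0.0732 -0.0712]
   ear 1 1860 [-0.0041  0.0858  0.2254] y [0.0802 0.0915]
```

```bash

python3 -m creep '[{"grip":-1,"tx":-0.4,"ty":0,"tz":-0.3,"spin":0},{"grip":-1,"tx":-0.6,"ty":-0.1,"tz":-0.35,"spin":0},{"grip":-1,"tx":-0.6,"ty":-0.1,"tz":-0.3,"spin":0},{"grip":-1,"tx":-0.5,"ty":0,"tz":-0.25,"spin":0},{"grip":-1,"tx":-0.15,"ty":0,"tz":0,"spin":0},{"grip":-1,"tx":0,"ty":0,"tz":0,"spin":0}]' 50
python3 rk.py
python3 -m creep '[{"grip":-1,"tx":0.2,"ty":0,"tz":0.3,"spin":0},{"grip":-1,"tx":0.25,"ty":0,"tz":0.35,"spin":0},{"grip":-1,"tx":0.25,"ty":0,"tz":0.35,"spin":0},{"grip":-1,"tx":0.2,"ty":0,"tz":0.35,"spin":0},{"grip":-1,"tx":0,"ty":0,"tz":0,"spin":0}]'
python3 rk.py
```

```text
clock: 28.52
tool_pos: [0.5319, 0.4857, 0.2087]
eef_rot: [0.042, 0.999, 0.001, -0.005]
contact_force: [-10.6, -0.8, 9.3]
opening: 0.132
finger_force: 50.1
top 1896 1302 tilt deg 30.8 ny 0.01 mean [ 0.0634 -0.0045  0.1758] y ext [-0.0875  0.0858] x [0.0056 0.1062] z [0.1415 0.2016]
   ear -1 135 [ 0.0286 -0.0845  0.2244] y [-0.0877 -0.0784]
   ear 1 16 [0.0514 0.0773 0.1809] y [0.0759 0.079 ]
scene 905 513 tilt deg 30.4 ny 0.015 mean [0.0657 0.0131 0.1733] y ext [-0.0897  0.0902] x [0.0072 0.1124] z [0.1392 0.201 ]
   ear -1 120 [ 0.0367 -0.0844  0.2199] y [-0.0893 -0.0776]
   ear 1 136 [0.0491 0.0792 0.2047] y [0.0731 0.0889]
wrist 24954 19727 tilt deg 30.9 ny 0.009 mean [ 0.045  -0.0117  0.1639] y ext [-0.0831  0.0885] x [0.0083 0.1033] z [0.1423 0.1991]
   ear -1 1183 [ 0.045  -0.0742  0.1801] y [-0.0752 -0.0732]
   ear 1 1868 [0.0141 0.0843 0.2371] y [0.0786 0.0899]
clock: 29.08
tool_pos: [0.5265, 0.4859, 0.1956]
eef_rot: [0.042, 0.999, 0.001, -0.001]
contact_force: [-5.8, 0.2, 7.9]
opening: 0.129
finger_force: 50.0
top 1795 1275 tilt deg 42.5 ny 0.009 mean [ 0.0662 -0.0024  0.1726] y ext [-0.0878  0.0859] x [0.0155 0.1025] z [0.126  0.2062]
   ear -1 127 [ 0.0228 -0.0843  0.2142] y [-0.0878 -0.079 ]
   ear 1 18 [0.0551 0.0786 0.1764] y [0.076  0.0826]
scene 638 316 tilt deg 40.9 ny 0.006 mean [0.0689 0.0131 0.1704] y ext [-0.0887  0.0906] x [0.0155 0.1096] z [0.1244 0.205 ]
   ear -1 131 [ 0.0358 -0.0847  0.2043] y [-0.0892 -0.0758]
   ear 1 132 [0.0467 0.0798 0.194 ] y [0.0746 0.0879]
wrist 21257 15674 tilt deg 42.0 ny 0.005 mean [ 0.0476 -0.0153  0.1542] y ext [-0.0838  0.0883] x [0.0162 0.0913] z [0.128  0.1939]
   ear -1 801 [ 0.0437 -0.0742  0.1689] y [-0.0752 -0.0732]
   ear 1 2025 [0.0069 0.0839 0.2241] y [0.0782 0.0895]
```

```bash

python3 -m creep '[{"grip":-1,"tx":0.18,"ty":0,"tz":0.35,"spin":0},{"grip":-1,"tx":0.15,"ty":0,"tz":0.38,"spin":0},{"grip":-1,"tx":0.12,"ty":0,"tz":0.38,"spin":0},{"grip":-1,"tx":0.05,"ty":0,"tz":0.38,"spin":0},{"grip":-1,"tx":0,"ty":0,"tz":0.2,"spin":0},{"grip":-1,"tx":0,"ty":0,"tz":0,"spin":0}]'
python3 rk.py
```

```text
clock: 29.73
tool_pos: [0.5218, 0.4864, 0.1784]
eef_rot: [0.042, 0.999, 0.001, -0.001]
contact_force: [-6.0, 0.3, 7.1]
opening: 0.13
finger_force: 50.0
top 1573 1193 tilt deg 54.9 ny 0.004 mean [ 0.0671 -0.0001  0.1668] y ext [-0.0876  0.0863] x [0.0265 0.097 ] z [0.1104 0.2087]
   ear -1 139 [ 0.0208 -0.0843  0.1967] y [-0.0875 -0.078 ]
   ear 1 25 [0.0599 0.0788 0.1745] y [0.0756 0.0849]
scene 331 98 tilt deg -24.8 ny 0.046 mean [0.0237 0.0367 0.1182] y ext [-0.0896  0.0912] x [0.0136 0.0365] z [0.1118 0.1257]
   ear -1 135 [ 0.031  -0.0843  0.1894] y [-0.0885 -0.0774]
   ear 1 121 [0.0443 0.0793 0.1841] y [0.0742 0.0898]
wrist 16466 10883 tilt deg 54.5 ny 0.0 mean [ 0.0526 -0.0217  0.1431] y ext [-0.0844  0.088 ] x [0.0277 0.081 ] z [0.1127 0.1835]
   ear -1 359 [ 0.0454 -0.0741  0.1538] y [-0.0752 -0.0731]
   ear 1 2351 [0.0062 0.0838 0.2051] y [0.0783 0.0894]
```

```bash

python3 -m creep '[{"grip":-1,"tx":0.2,"ty":0,"tz":0.35,"spin":0},{"grip":-1,"tx":0.25,"ty":0,"tz":0.45,"spin":0},{"grip":-1,"tx":0.25,"ty":0,"tz":0.45,"spin":0},{"grip":-1,"tx":0.25,"ty":0,"tz":0.4,"spin":0},{"grip":-1,"tx":0.2,"ty":0,"tz":0.35,"spin":0},{"grip":-1,"tx":0,"ty":0,"tz":0,"spin":0}]'
python3 rk.py
```

```text
clock: 30.38
tool_pos: [0.5096, 0.4873, 0.1575]
eef_rot: [0.042, 0.999, 0.001, -0.001]
contact_force: [-6.1, 1.5, 4.0]
opening: 0.134
finger_force: 50.0
top 1499 1127 tilt deg 56.6 ny -0.001 mean [ 0.0557 -0.0005  0.1483] y ext [-0.0876  0.0866] x [0.0162 0.084 ] z [0.0904 0.1904]
   ear -1 128 [ 0.0068 -0.0842  0.178 ] y [-0.0875 -0.0787]
   ear 1 29 [0.0487 0.0792 0.1552] y [0.0762 0.0842]
scene 321 111 tilt deg 66.5 ny 0.998 mean [ 0.0489 -0.0852  0.1471] y ext [-0.0895  0.0913] x [0.0096 0.085 ] z [0.0963 0.196 ]
   ear -1 114 [ 0.0163 -0.0842  0.1728] y [-0.0883 -0.0765]
   ear 1 122 [0.0322 0.0794 0.1632] y [0.0738 0.088 ]
wrist 13443 10272 tilt deg 56.4 ny -0.0 mean [ 0.0418 -0.0229  0.1235] y ext [-0.0844  0.088 ] x [0.0183 0.0681] z [0.0925 0.1634]
   ear -1 286 [ 0.0343 -0.0743  0.1336] y [-0.0753 -0.0733]
   ear 1 2410 [-0.0052  0.0836  0.1841] y [0.0782 0.0892]
```

```bash

python3 -m creep '[{"grip":-1,"tx":0.15,"ty":0,"tz":0.25,"spin":0},{"grip":-1,"tx":0.1,"ty":0,"tz":0.25,"spin":0},{"grip":-1,"tx":0.05,"ty":0,"tz":0.2,"spin":0},{"grip":-1,"tx":0,"ty":0,"tz":0,"spin":0}]'
python3 rk.py|grep -v ear
python3 -m creep '[{"grip":-1,"tx":-0.1,"ty":0,"tz":0.2,"spin":0},{"grip":-1,"tx":0,"ty":0,"tz":0.2,"spin":0},{"grip":-1,"tx":0,"ty":0,"tz":0,"spin":0}]'
python3 rk.py|grep -v ear
```

```text
clock: 30.87
tool_pos: [0.5072, 0.4875, 0.151]
eef_rot: [0.042, 0.999, 0.001, -0.001]
contact_force: [-5.6, 1.3, 4.6]
opening: 0.132
finger_force: 50.0
top 1439 1082 tilt deg 58.3 ny 0.001 mean [ 0.054  -0.0013  0.1431] y ext [-0.0877  0.0863] x [0.0172 0.0811] z [0.0838 0.1856]
scene 286 102 tilt deg 49.2 ny 0.998 mean [ 0.0492 -0.0859  0.1451] y ext [-0.0903  0.0906] x [0.0093 0.0815] z [0.0906 0.1927]
wrist 11808 9677 tilt deg 58.0 ny 0.0 mean [ 0.0408 -0.0244  0.1181] y ext [-0.0839  0.0881] x [0.018  0.0654] z [0.0863 0.1575]
clock: 31.27
tool_pos: [0.5072, 0.4879, 0.1506]
eef_rot: [0.042, 0.999, 0.001, -0.001]
contact_force: [-11.7, -4.5, 24.8]
opening: 0.135
finger_force: 50.0
top 1443 1092 tilt deg 57.7 ny 0.009 mean [ 0.0534 -0.0015  0.1433] y ext [-0.0874  0.0866] x [0.0146 0.0814] z [0.0844 0.1866]
scene 300 118 tilt deg 36.7 ny -1.0 mean [ 0.0485 -0.0859  0.146 ] y ext [-0.0893  0.0922] x [0.0098 0.081 ] z [0.0921 0.1951]
wrist 11821 9750 tilt deg 57.9 ny 0.003 mean [ 0.0402 -0.0242  0.1179] y ext [-0.0836  0.0884] x [0.0174 0.0648] z [0.0864 0.1575]
```

```bash

python3 -m creep '[{"grip":-1,"tx":0,"ty":0,"tz":-0.3,"spin":0},{"grip":-0.6,"tx":0,"ty":0,"tz":0,"spin":0},{"grip":-0.6,"tx":0,"ty":0,"tz":0,"spin":0},{"grip":-0.4,"tx":0,"ty":0,"tz":0,"spin":0},{"grip":-0.4,"tx":0,"ty":0,"tz":0,"spin":0},{"grip":-0.4,"tx":0,"ty":0,"tz":0,"spin":0}]' 10
python3 rk.py
python3 - <<'E'
from h import *
p,d=optics.snapshot('wrist');cv2.imwrite('pics/r1.png',p[:,:,::-1])
E
```

```text
clock: 31.92
tool_pos: [0.5104, 0.4854, 0.1488]
eef_rot: [0.043, 0.999, -0.0, 0.0]
contact_force: [0.3, 0.4, -0.4]
opening: 0.295
finger_force: 0.0
top 1371 1050 tilt deg 58.4 ny -0.003 mean [ 0.0548 -0.0008  0.1447] y ext [-0.0876  0.0863] x [0.0173 0.0812] z [0.0835 0.186 ]
   ear -1 142 [ 0.0082 -0.0845  0.1685] y [-0.0879 -0.0788]
   ear 1 18 [0.0501 0.0799 0.1529] y [0.0763 0.085 ]
scene 277 98 tilt deg 39.3 ny 1.0 mean [ 0.0478 -0.0857  0.1441] y ext [-0.0887  0.0921] x [0.0098 0.0797] z [0.0908 0.1948]
   ear -1 138 [ 0.0182 -0.0846  0.162 ] y [-0.0885 -0.0775]
   ear 1 114 [0.0302 0.0793 0.1586] y [0.0737 0.0889]
wrist 11892 9536 tilt deg 57.9 ny 0.001 mean [ 0.0404 -0.0113  0.1176] y ext [-0.0836  0.0885] x [0.0177 0.0661] z [0.0864 0.1588]
   ear -1 277 [ 0.0333 -0.074   0.1275] y [-0.0749 -0.0731]
   ear 1 2529 [-0.007   0.0837  0.1781] y [0.0785 0.0892]
```

View pics/r1.png

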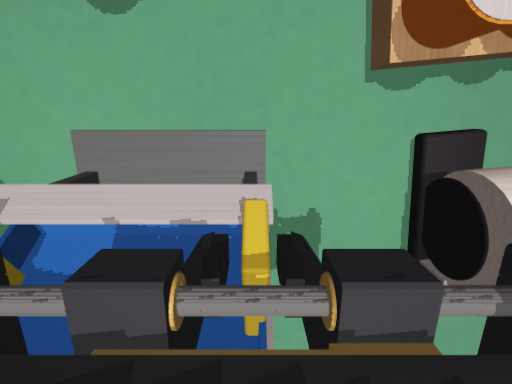

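```bash

python3 -m creep '[{"grip":-0.2,"tx":0,"ty":0,"tz":-0.8,"spin":0},{"grip":-0.2,"tx":0,"ty":0,"tz":-1.5,"spin":0},{"grip":-0.2,"tx":0,"ty":0,"tz":-2.5,"spin":0},{"grip":-0.2,"tx":0,"ty":0,"tz":-3,"spin":0},{"grip":-0.2,"tx":0,"ty":0,"tz":-3,"spin":0},{"grip":-0.2,"tx":2,"ty":0,"tz":-2,"spin":0},{"grip":-0.2,"tx":3,"ty":0,"tz":0,"spin":0},{"grip":-0.2,"tx":2,"ty":0,"tz":0,"spin":0}]'
python3 -m creep '[{"grip":-0.2,"tx":1,"ty":0,"tz":0,"spin":0},{"grip":-0.2,"tx":0,"ty":0,"tz":0,"spin":0},{"grip":-0.2,"tx":0,"ty":0,"tz":0,"spin":0}]' >/dev/null
python3 rk.py; python3 tilt.py | grep -v blue
python3 - <<'E'
from h import *
p,d,W=cloud('top');v,u=np.indices(d.shape);Z=W[...,2]
box=lambda u0,u1,v0,v1:(u>u0/1.5)&(u<u1/1.5)&(v>v0/1.5)&(v<v1/1.5)
for nm,b in(('juice',(295,345,185,238)),('tin',(452,492,242,282)),('canG',(340,382,325,365)),('canR',(402,442,330,370)),('milk',(550,620,365,415)),('jar',(175,230,375,420))):
    k=box(*b)&(Z>.02);m=k&(Z>np.nanpercentile(Z[k],60)-.01);print(nm,np.nanmean(W[m],0).round(4))
s,_=optics.snapshot('scene');cv2.imwrite('pics/end.png',cv2.resize(s[:,:,::-1],None,fx=1.5,fy=1.5))
E
```

```text
clock: 32.78
tool_pos: [0.4384, 0.4935, 0.2802]
eef_rot: [0.043, 0.999, 0.002, 0.001]
contact_force: [-0.5, 0.1, -0.6]
opening: 0.402
finger_force: 0.0
top 1647 1228 tilt deg 58.0 ny 0.001 mean [0.0514 0.0056 0.1393] y ext [-0.0875  0.0868] x [0.0159 0.0812] z [0.084  0.1863]
   ear -1 138 [ 0.0073 -0.0844  0.1699] y [-0.0881 -0.0781]
   ear 1 206 [0.0136 0.0789 0.1642] y [0.0752 0.0855]
scene 270 88 tilt deg 49.1 ny -0.008 mean [0.0372 0.018  0.1302] y ext [-0.0902  0.0909] x [0.0019 0.0861] z [0.0896 0.184 ]
   ear -1 134 [ 0.0203 -0.0849  0.1604] y [-0.089  -0.0767]
   ear 1 161 [0.0183 0.0794 0.1619] y [0.0745 0.0864]
wrist 3611 3328 tilt deg 58.2 ny 0.01 mean [0.0594 0.049  0.1479] y ext [-0.0667  0.0882] x [0.0176 0.082 ] z [0.0868 0.1843]
   ear -1 191 [-0.0226 -0.0788  0.1648] y [-0.0853 -0.0736]
   ear 1 553 [-0.0121  0.0838  0.1792] y [0.0787 0.089 ]
   yellow 158 med [0.012 0.029 0.031] z [0.022 0.036] x [-0.012  0.046]
   red 262 med [ 0.016 -0.002  0.031] z [0.019 0.035] x [-0.011  0.053]
   green 39 med [ 0.02  -0.067  0.023] z [0.018 0.028] x [-0.011  0.048]
   yellow 112 med [0.026 0.043 0.033] z [0.029 0.038] x [-0.01   0.051]
   red 177 med [0.022 0.013 0.033] z [0.028 0.039] x [-0.008  0.056]
   green 38 med [ 0.01  -0.045  0.03 ] z [0.026 0.034] x [-0.007  0.054]
juice [0.6463 0.1383 0.1632]
tin [ 0.5519 -0.1729  0.0341]
canG [0.3789 0.0602 0.105 ]
canR [ 0.3688 -0.0579  0.1055]
milk [ 0.2884 -0.3821  0.1664]
jar [0.2933 0.3363 0.301 ]
```

View pics/end.png

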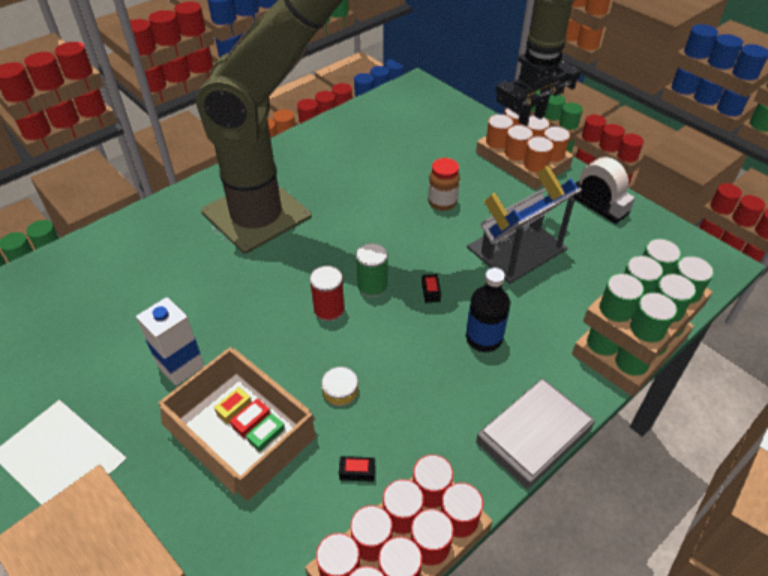

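The picture shows the three packs lying in the carton at about (250,418). The tray stands in the rack at about (535,205), clear of the gripper, and the bystanders are where they started; the odd jar reading came from the arm blocking the top view.

```bash
python3 -c "
from plant import workorder
print(workorder.finish_job())"
```

```text
the job is handed in; nothing more can be done
None
```

The job is handed in at about 33 s: all three packs lie in the carton, and the tray, set down flat and regripped by its other ear, stands centred and fully down in the rack slot; the other groceries were not moved.

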